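# Dry the washed sherds

## Task

Put all the washed pottery sherds on the sheet of paper into the wire basket, then hang the loaded basket by its handle across both prongs of the drying stand's hook. Only then turn the timer knob clockwise until its white pointer stands at the red mark on the dial. Leave the brush, the jar and the little tray of bronze pieces where they are.

Things in the scene. Friction and masses are not known exactly. Their poses are not given: they have to be found in the camera images.
- basket: square wire drying basket of bright steel, 134 mm (x) by 130 mm (y), walls 50 mm high and 3 mm thick, floor 3 mm thick, 0.28 to 0.46 kg empty; fixed upright handle in its middle. Origin: centre of the underside; z up, y along the handle bar
- basket_handle (a point): centre of the basket's handle bar, 108 mm above the basket's underside. Here a wooden grip 14 mm wide (x), 40 mm long (y), 16 mm high is fixed on the bar; on either side of it the bare 7 mm steel bar runs straight along y out to 49 mm from the centre, then bends down to the basket sides. Axes as the basket's
- stand: fixed white drying fan housing 190 mm (x, from -75 to +115) by 150 mm (y) by 30 mm high, with a two-pronged steel hook over it. Origin: underside, below the hook. Two posts (12 mm thick) rise at x = +95 mm, y = -33 and +33 mm; from each a prong runs towards -x, the open end
- hook_mid (a point): midway between the two prongs in their valley, at the height of their axis, 175 mm above the table; axes as the stand's. Prongs: 8 mm round bars along x at y = -33 and +33 mm, rising 8 mm towards the posts; at x = -22 mm they turn up and end 24 mm higher in red tips. The hung basket's bar lies across both prongs, its centre about 8 mm above here, the wooden grip between them
- timer (a joint): angle of the timer knob, rad, 0 to 4.6; grows as the knob is turned clockwise seen from above; moderate friction (0.05 N m), stays where it is left
- timer_grip (a point): on the knob's vertical axis, at the height to grip, 79 mm above the table, 7 mm below the knob's top: black knob with a bar 50 mm long (x), 14 mm wide (y), 30 mm high on a round skirt 72 mm across and 8 mm thick. The knob is on top of a fixed grey timer box 120 by 120 by 45 mm. Axes turn with the knob; the white pointer lies in its -x direction
- timer_pointer (a point): outer end of the white pointer line on the knob's skirt, 36 mm from the knob's axis; turns with the knob
- red_mark (a point): inner end of the red mark on the white dial plate round the knob, also 36 mm from the knob's axis; fixed. The pointer is to stand at it; reached by turning the knob clockwise from its start by 1 to 3.5 rad
- brush: bystander: a small brush lying on the table, about 200 mm long
- jar: bystander: closed jar 56 mm wide, 70 mm high, origin at the centre of its underside
- bronze_tray: bystander: small cardboard tray 75 by 75 by 25 mm with green bronze pieces fixed in it, origin at the centre of its underside
- sherd1: washed pottery sherd, reddish brown with two dark stripes, 36 to 46 mm long (x), 30 mm wide between parallel sides (y), 14 mm thick, 35 g; origin: centre of the underside, lies flat at the start. May be absent
- sherd2: another sherd, as sherd1
- sherd3: another sherd, as sherd1
- sherd4: another sherd, as sherd1
- sherd5: another sherd, as sherd1
- sherd6: another sherd, as sherd1
Mind the look-alikes: they are no part of the job. Leave any green or turquoise look-alike of the basket alone.

How it is judged (in metres and radians):
On the way, in this order (a step that is already met when the one before it is completed fails the run):
1. all the sherds are in the basket (x of sherd1 in the frame of basket between -0.068 and 0.068 m and y of sherd1 in the frame of basket between -0.066 and 0.066 m and z of sherd1 in the frame of basket between -0.002 and 0.052 m and x of sherd2 in the frame of basket between -0.068 and 0.068 m and y of sherd2 in the frame of basket between -0.066 and 0.066 m and z of sherd2 in the frame of basket between -0.002 and 0.052 m and x of sherd3 in the frame of basket between -0.068 and 0.068 m and y of sherd3 in the frame of basket between -0.066 and 0.066 m and z of sherd3 in the frame of basket between -0.002 and 0.052 m and x of sherd4 in the frame of basket between -0.068 and 0.068 m and y of sherd4 in the frame of basket between -0.066 and 0.066 m and z of sherd4 in the frame of basket between -0.002 and 0.052 m and x of sherd5 in the frame of basket between -0.068 and 0.068 m and y of sherd5 in the frame of basket between -0.066 and 0.066 m and z of sherd5 in the frame of basket between -0.002 and 0.052 m and x of sherd6 in the frame of basket between -0.068 and 0.068 m and y of sherd6 in the frame of basket between -0.066 and 0.066 m and z of sherd6 in the frame of basket between -0.002 and 0.052 m), for 0.2 s.
2. the basket with all the sherds hangs on both prongs, let go (all of step 1 and x of basket_handle in the frame of hook_mid between -0.018 and 0.05 m and y of basket_handle in the frame of hook_mid between -0.02 and 0.02 m and z of basket_handle in the frame of hook_mid between 0.002 and 0.016 m and angle between basket's own z axis and vertical below 0.3 rad and contact force between basket and stand above 1 N and contact force between the fingers and basket below 0.1 N and linear speed of basket below 0.05 m/s), for 0.3 s.
3. the pointer stands at the red mark (horizontal distance between timer_pointer and red_mark below 0.0045 m), for 0.2 s.
At the end, for the whole second after the job is handed in: Every sherd present is within the basket walls; the basket hangs, let go and still, by its bar across both prongs (centred within 20 mm, behind the tips, tilted under 0.3 rad); the pointer end is within 4.5 mm of the red mark's inner end (all of step 2 and horizontal distance between timer_pointer and red_mark below 0.0045 m); the robot touches nothing.
It fails at once if the brush is moved more than 20 mm (distance of brush from where it was at the start of the episode above 0.02 m).
It fails at once if the jar is moved more than 20 mm (distance of jar from where it was at the start of the episode above 0.02 m).
It fails at once if the tray of bronze pieces is moved more than 20 mm (distance of bronze_tray from where it was at the start of the episode above 0.02 m).
Of sherd1, sherd2, sherd3, sherd4, sherd5, sherd6 only 4 to 6 are there at a start; the rules pass over those that are not, and their reading is None.
At some moment in a run one of sherd1, sherd2, sherd3, sherd4, sherd5, sherd6 may be knocked a few centimetres aside while the robot is not near it.
Once in a run the grip may slacken for a moment while it holds something.
It also fails if it takes over 208 s, if anything falls off the work surface, if the arm or the gripper's body presses on something with over 40 N, if the wrist force passes 120 N, or if a joint passes its speed limit or range.

## Robot

A 6-joint arm with a two-finger parallel gripper is mounted at the origin on the work surface. World frame = base frame: x ahead of the robot, y to its left, z up, the work surface at z = 0. Lengths are in mm, angles in rad, forces in N, time in s.
With the tool pointing down it reaches from about 350 to 775 mm from the base axis. Payload 7.3 kg.
Tool frame: the origin (TCP) lies at the very end of the fingers, on their centre line; the grasp point (between the pads) lies 19 mm behind it; z points along the fingers, y is the line along which they close (so a half turn about z gives the same grasp; the last joint's range is limited). The gripper opens to 92 mm and grips with 3 to 60 N. Pads are 19 mm wide; open, the fingers measure 130 mm over their backs; the gripper's body (75 mm by 190 mm) begins 47 mm behind the grasp point.
Start: joints at [1.194, 0.342, 1.524, -0, 1.275, -0.146], TCP at [120.081, 511.102, 226.741] pointing down, gripper open.
Joint ranges: [-2.53, 2.53], [-0.77, 2.02], [0.04, 2.7], [-1, 4.14], [0.28, 2.66], [-3.11, 3.11]. Speed limits (rad/s): [2.57, 2.57, 3.14, 3.14, 3.14, 3.14].

## Interface

Orientations are given as [roll, pitch, yaw] about the fixed x, y, z axes, in that order (R = Rz(yaw) Ry(pitch) Rx(roll)).
In Python, from plant import get_obs, optics, ticket, finder gives the robot as it stands.
- The arm moves only by the tool send_rows, never from a script. Its arguments are lists of equal length, an entry for each row: "offset": the shift along the tool's x, y, z scaled (see below), a list of three; "delta_rot": the turn, a rotation vector about the tool's x, y, z scaled (see below), a list of three. In form: {"offset": [[dx, dy, dz], ...], "delta_rot": [[rx, ry, rz], ...]}. A call has 1 to 8 rows; each row is the pose to reach, as a shift and turn from the pose commanded when the call began, along the tool's axes at that moment, turning the shorter way round; what a row does not reach only later rows make up. The controller multiplies each number of a shift by 120 mm and each number of a turn by 360 degrees. A row lasts 1/8 s, in which the tool goes at most 62.5 mm and 10.7 degrees, less where a joint would pass 70% of its speed; a pose out of reach is approached as far as the arm can. A call with a number of a shift or a turn outside -1 to 1 is refused whole. A call with a gripper value outside its range is refused whole. "grip" is the opening, from 0 (shut) to 1 (fully open), set as the call begins (left out, the last holds). The fingers move at their own pace and stop on an object; the grip force is fixed at half the most. Time passes only in rows, so rows that repeat a pose let the fingers close. It gives the time, the measured TCP pose, the force, the opening and the grip force at its end, in the units of the state.
- get_obs(): the state, without advancing time (a new reading comes with each control period).
- optics.capture(name): name is "side" or "top" or "wrist"; returns the picture (420x560x3 uint8, red, green, blue); there is no depth.
- optics.get_calibration(name): a dict with "fx", "fy", "cx", "cy" (pixels), "k1" (the pictures are not rectified: a ray, as slopes to the right and down, at radius r is drawn at 1 + k1 r^2 times it, then the intrinsics apply), "world_from_camera" (4x4, takes a point from camera to world coordinates). Camera axes: x right, y down, z forward; pixel columns grow to the right and rows downward; lengths in mm; the calibration is good to about 2 mm. A picture is of the moment at which its call begins: read the wrist's pose just before it. get_calibration takes no time and is no camera call; for the wrist camera it gives the pose at the moment of the call.
- ticket.close_job(): hands the job in; it is judged then, once.
Trained networks look in the newest picture that a camera, given by its name, has taken for a name from the list of things; names that differ only in an ending like _2 or _b are one class to them, and where a whole thing is asked for, a point or a joint stands for the part that bears it (a point fixed in the world has none). Each returns a list of dicts, best first, with "confidence" (0 to 1); they miss things now and then, are a little off and sometimes report something else, mostly with a low value. They report only what shows in the picture. A call takes as long as a camera call. They do not tell look-alikes from the thing itself.
- finder.boxes_of(target, camera): "box" ([left, top, right, bottom] in pixels, round what is visible of it).
- finder.silhouettes(target, camera): "region" (420x560 bool, what is visible of it) and "box" ([left, top, right, bottom] in pixels, round what is visible of it).
- finder.pinpoint(target, camera): "uv" ([column, row] in pixels: a listed point, or the origin of a listed thing).
The state is a dict: "time": time; "joint_positions": joint angles; "dq": joint speeds; "tau": joint torques, N m; "tool_pos": TCP position; "tcp_rot": TCP orientation; "contact_force": force on the tool from outside, world axes, zero at the start; "moment": the same for the moment, N m; "grip_width": finger opening in mm; "finger_force": force on a finger pad.
Only numpy, scipy, OpenCV 4.12 (cv2) and the standard library are available. Lean on these libraries where they do the work, as an engineer would, in place of code of your own. Each camera call takes 0.05 s, during which the arm holds its last target. There are 200 camera calls.

## Working session

There is one attempt and no reset: what is moved stays moved. The work goes in short steps, Python scripts to look and compute and a tool call to move; the robot and the scene stay as the last step left them, time stands still between calls to the robot, and variables do not carry over. Pictures are saved under pics/ and viewed, at most 14 in all, crops included, and the job is handed in when it is done.

Besides the shell and the picture viewer there is one more tool, called after "Emit:" as a command line: name --argument value ..., lists and objects as JSON in quotes. send_rows: Moves the arm, as the interface text tells. Its arguments: {"type":"object","properties":{"offset":{"type":"array"},"delta_rot":{"type":"array"},"grip":{"type":"number"}},"required":["offset","delta_rot"]}

```bash
mkdir -p pics; ls; cat > h.py <<'E'
import numpy as np, cv2
from scipy.spatial.transform import Rotation as R
from plant import get_obs, optics, ticket, finder
def save(name,fn):
    im=optics.capture(name); cv2.imwrite('pics/'+fn,im[:,:,::-1]); return im
def ray(uv,c):
    K=np.array([[c['fx'],0,c['cx']],[0,c['fy'],c['cy']],[0,0,1.]])
    p=cv2.undistortPoints(np.array([[uv]],float),K,np.array([c['k1'],0,0,0,0.]))[0,0]
    T=np.array(c['world_from_camera']); return T[:3,3],T[:3,:3]@np.array([p[0],p[1],1])
def atz(uv,c,z):
    o,d=ray(uv,c); return o+d*(z-o[2])/d[2]
def proj(P,c):
    T=np.linalg.inv(np.array(c['world_from_camera'])); p=T[:3,:3]@np.array(P,float)+T[:3,3]
    x,y=p[:2]/p[2]; s=1+c['k1']*(x*x+y*y); return np.array([c['fx']*x*s+c['cx'],c['fy']*y*s+c['cy']])
E
python3 - <<'E'
from h import *
for n in('top','side'):
    save(n,n+'0.png'); c=optics.get_calibration(n); print(n,{k:(np.round(v,3).tolist()) for k,v in c.items()})
s=get_obs(); print(s)
E
```

```text
pics
top {'fx': 498.566, 'fy': 498.566, 'cx': 266.936, 'cy': 220.269, 'k1': 0.047, 'world_from_camera': [[0.001, -0.98, 0.199, 273.073], [-1.0, 0.001, 0.008, -6.939], [-0.008, -0.199, -0.98, 1365.665], [0.0, 0.0, 0.0, 1.0]]}
side {'fx': 474.11, 'fy': 474.11, 'cx': 287.469, 'cy': 208.084, 'k1': -0.001, 'world_from_camera': [[0.955, -0.199, 0.219, 283.512], [-0.295, -0.594, 0.749, -732.533], [-0.019, -0.78, -0.626, 761.503], [0.0, 0.0, 0.0, 1.0]]}
{'time': 0.1, 'joint_positions': array([ 1.19399007e+00,  3.42654720e-01,  1.52492476e+00,  5.34083728e-06,
        1.27543050e+00, -1.46013358e-01]), 'dq': array([-0.00116196, -0.0017389 , -0.0031814 , -0.00018211,  0.00089944,
        0.00226931]), 'tau': array([ 8.35547453e-04, -4.32009673e+01, -2.44692886e+01,  7.18921423e-02,
        5.26627118e-02, -4.82736334e-05]), 'tool_pos': array([119.93780963, 510.73183456, 226.11246398]), 'tcp_rot': array([-3.14019114e+00, -2.11268356e-04,  2.91079805e+00]), 'contact_force': array([ 0.56758974, -0.08106929,  0.33634627]), 'moment': array([-0.00875466, -0.00605222, -0.00395921]), 'finger_force': 0.0, 'grip_width': 91.77074322494992}
```

View pics/top0.png

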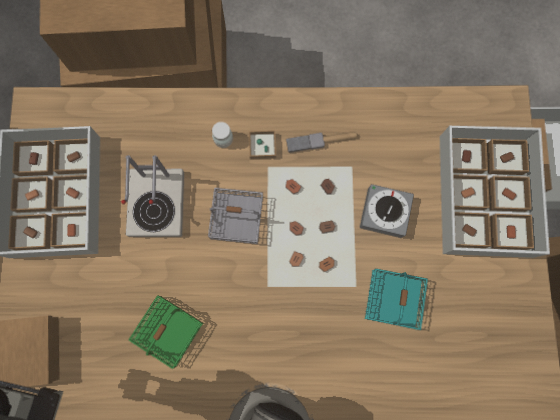

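View pics/side0.png

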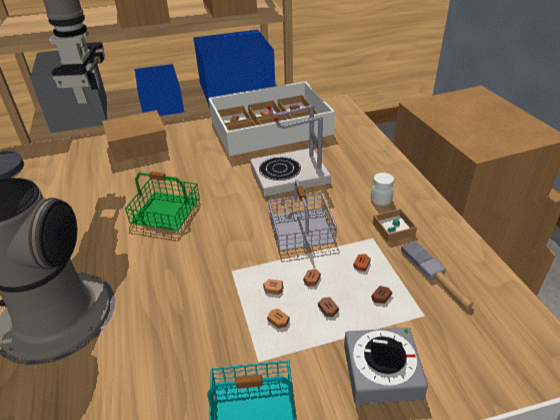

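```bash
python3 - <<'E'
from h import *
c=optics.get_calibration('top'); optics.capture('top')
for n,z in [('sherd1',0),('basket',0),('basket_handle',108),('stand',0),('hook_mid',175),('timer_grip',79),('timer_pointer',53),('red_mark',53),('jar',0),('bronze_tray',0),('brush',5)]:
    for d in finder.pinpoint(n,'top'):
        print(n,round(d['confidence'],2),np.round(d['uv'],1),np.round(atz(d['uv'],c,z),1))
E
```

```text
sherd1 0.68 [297.5 262. ] [433.  -79.3   0. ]
sherd1 0.63 [326.9 188.9] [ 640.3 -164.6    0. ]
sherd1 0.63 [326.8 263.5] [ 429.  -159.5    0. ]
sherd1 0.61 [296.1 228.2] [527.4 -76.5   0. ]
sherd1 0.54 [329.6 227.4] [ 529.7 -169.6    0. ]
sherd1 0.52 [291.4 189.2] [639.6 -64.4   0. ]
basket 0.82 [235.8 221.6] [546.3  91.8   0. ]
basket 0.69 [163.3 330.7] [249.6 281.    0. ]
basket 0.67 [394.1 294.8] [ 344.7 -338.3    0. ]
basket_handle 0.74 [160.3 332.6] [246.9 265.4 108. ]
basket_handle 0.73 [405.1 297.6] [ 332.3 -338.8  108. ]
basket_handle 0.67 [237.7 207.1] [563.   79.5 108. ]
stand 0.88 [155.9 210.6] [577.9 316.2   0. ]
hook_mid 0.84 [141.2 192.1] [585.5 313.  175. ]
timer_grip 0.83 [392.7 206.5] [ 570.8 -327.2   79. ]
red_mark 0.95 [392.5 194.2] [ 610.9 -334.8   53. ]
jar 0.73 [222.3 140.2] [785.9 133.8   0. ]
jar 0.37 [294. 259.] [441.3 -69.8   0. ]
bronze_tray 0.62 [258.5 145. ] [771.3  29.3   0. ]
bronze_tray 0.28 [238.8 208.1] [585.   83.8   0. ]
brush 0.84 [321.4 139.3] [ 786.1 -151.5    5. ]
```

The top view shows six sherds on the paper, at (292,187), (328,186), (296,228), (329,227), (297,260) and (327,264). The steel basket is at (238,216), the stand is at (155,200) with its open side toward the robot, and the knob is at (392,207) with the red mark at (392,194). The side view agrees. The green and teal baskets are look-alikes.

Emit:
send_rows --offset '[[0,0,-1],[0,0,-1],[0,0,-1],[0,0,-1],[0,0,-1],[0,0,-1],[0,0,-1],[0,0,-1]]' --delta_rot '[[0,0,0.2133],[0,0,0.2133],[0,0,0.2133],[0,0,0.2133],[0,0,0.2133],[0,0,0.2133],[0,0,0.2133],[0,0,0.2133]]'

```text
time: 1.7
tool_pos: [120.1, 511.1, 346.7]
tcp_rot: [3.142, -0.0, 1.571]
contact_force: [0.8, 0.1, 0.4]
grip_width: 91.6
finger_force: 0.0
```

Emit:
send_rows --offset '[[-0.925,1,0],[-0.925,1,0],[-0.925,1,0]]' --delta_rot '[[0,0,0],[0,0,0],[0,0,0]]'

```text
time: 2.08
tool_pos: [241.4, 398.4, 346.9]
tcp_rot: [3.141, -0.0, 1.573]
contact_force: [-0.4, 0.3, 0.1]
grip_width: 91.6
finger_force: 0.0
```

Emit:
send_rows --offset '[[-1,1,0],[-1,1,0],[-1,1,0]]' --delta_rot '[[0,0,0],[0,0,0],[0,0,0]]'

```text
time: 2.45
tool_pos: [361.4, 278.1, 346.9]
tcp_rot: [3.141, -0.0, 1.573]
contact_force: [1.6, 0.7, -0.9]
grip_width: 91.7
finger_force: 0.0
```

Emit:
send_rows --offset '[[-1,0.75,0],[-1,0.75,0],[-1,0.75,0]]' --delta_rot '[[0,0,0],[0,0,0],[0,0,0]]'

```text
time: 2.82
tool_pos: [451.5, 157.3, 346.5]
tcp_rot: [3.142, 0.0, 1.571]
contact_force: [-0.1, 0.6, -0.2]
grip_width: 92.1
finger_force: 0.0
```

Emit:
send_rows --offset '[[-1,0.333,0],[-1,0.333,0],[-1,0.333,0]]' --delta_rot '[[0,0,0],[0,0,0],[0,0,0]]'

```text
time: 3.2
tool_pos: [490.8, 36.4, 346.2]
tcp_rot: [-3.141, 0.001, 1.568]
contact_force: [0.1, 0.5, -0.1]
grip_width: 91.8
finger_force: 0.0
```

Emit:
send_rows --offset '[[-1,0,0],[-1,0,0],[-1,0,0]]' --delta_rot '[[0,0,0],[0,0,0],[0,0,0]]'

```text
time: 3.58
tool_pos: [489.7, -82.2, 346.5]
tcp_rot: [-3.141, 0.0, 1.569]
contact_force: [-0.2, -0.6, 0.5]
grip_width: 91.9
finger_force: 0.0
```

```bash
python3 - <<'E'
from h import *
s=get_obs(); print(s['time'],s['tool_pos'],s['tcp_rot'])
c=optics.get_calibration('wrist'); save('wrist','w0.png'); print(np.round(c['world_from_camera'],3),c['fx'])
for n in ('sherd1','basket_handle'):
  for d in finder.silhouettes(n,'wrist'):
    m=d['region'].astype(np.uint8); p=np.array([atz((u,v),c,7 if n=='sherd1' else 108)[:2] for v,u in np.argwhere(m)],np.float32)
    if len(p)<20: continue
    r=cv2.minAreaRect(p); print(n,round(d['confidence'],2),len(p),d['box'],np.round(r[0],1),np.round(r[1],1),round(r[2],1))
E
```

```text
3.575 [489.70794926 -82.1589795  346.4510829 ] [-3.14111438e+00  1.49011821e-04  1.56857096e+00]
[[ 1.00000e+00 -2.00000e-03 -0.00000e+00  4.89265e+02]
 [-2.00000e-03 -9.66000e-01 -2.59000e-01 -1.26950e+01]
 [ 0.00000e+00  2.59000e-01 -9.66000e-01  5.03684e+02]
 [ 0.00000e+00  0.00000e+00  0.00000e+00  1.00000e+00]] 304.44204558725863
sherd1 0.82 436 [363.6, 144.1, 389.3, 167.8] [645.1 -65.8] [43.8 30.2] 47.1
sherd1 0.77 475 [296.0, 197.7, 315.6, 227.8] [ 529.5 -158.5] [34.2 47.6] 21.5
sherd1 0.77 435 [239.3, 150.2, 263.9, 173.2] [438.1 -73.3] [30.9 41.2] 62.8
sherd1 0.69 379 [356.0, 203.4, 384.6, 224.0] [ 644.1 -164.2] [41.8 32.4] 34.8
sherd1 0.6 389 [229.8, 199.7, 255.3, 223.3] [ 424.8 -156.2] [30.6 44. ] 28.9
sherd1 0.56 404 [288.5, 152.4, 312.2, 173.9] [524.2 -75. ] [35.9 35.9] 90.0
basket_handle 0.85 9240 [276.6, 0.0, 384.0, 102.9] [546.8  75.9] [118.8 120.4] 83.9
basket_handle 0.65 1641 [168.7, 290.4, 234.5, 319.2] [ 368.7 -277.1] [101.3  52.1] 0.8
```

View pics/w0.png

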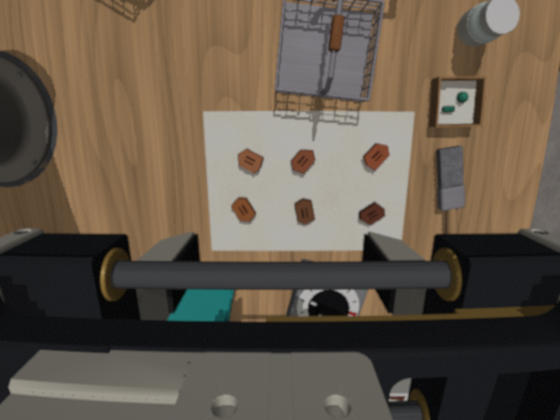

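The wrist view shows the six sherds at about (249,161), (303,161), (376,156), (243,209), (305,211) and (372,213), and the basket handle at (337,33). The sherd yaws need finer resolution, so I'll go lower and fit the outline there.

Emit:
send_rows --offset '[[-0.35,0.35,1],[-0.35,0.35,1],[-0.35,0.35,1],[-0.35,0.35,1]]' --delta_rot '[[0,0,0],[0,0,0],[0,0,0],[0,0,0]]'

```text
time: 4.22
tool_pos: [532.3, -120.6, 227.6]
tcp_rot: [3.141, -0.0, 1.573]
contact_force: [-0.7, 0.6, 0.8]
grip_width: 91.4
finger_force: 0.0
```

```bash
cat > sh.py <<'E'
from h import *
def sherds(cam='wrist',draw=None,zt=14):
    c=optics.get_calibration(cam); im=optics.capture(cam); out=[]
    big=cv2.resize(im,None,fx=3,fy=3,interpolation=cv2.INTER_CUBIC)[:,:,::-1].copy()
    for d in finder.silhouettes('sherd1',cam):
        l,t,r,b=[int(v) for v in d['box']]; 
        roi=np.zeros(im.shape[:2],np.uint8); roi[max(t-3,0):b+4,max(l-3,0):r+4]=1
        hsv=cv2.cvtColor(cv2.cvtColor(im,cv2.COLOR_RGB2BGR),cv2.COLOR_BGR2HSV)
        m=((d['region']>0)).astype(np.uint8)*roi
        if m.sum()<60: continue
        cs,_=cv2.findContours(cv2.resize(m*255,None,fx=3,fy=3,interpolation=cv2.INTER_LINEAR)//128,0,1)
        k=max(cs,key=cv2.contourArea)[:,0,:]; 
        p=np.array([atz(((u-1)/3,(v-1)/3),c,7)[:2] for u,v in k])
        best=[]
        for a in np.radians(np.arange(0,180,2)):
            n=np.array([-np.sin(a),np.cos(a)]); q=p@n; x=p@np.array([np.cos(a),np.sin(a)])
            best.append((np.ptp(q),np.ptp(x),np.degrees(a),(q.max()+q.min())/2*n+(x.max()+x.min())/2*np.array([np.cos(a),np.sin(a)])))
        w,L,a,ctr=min(best,key=lambda t:t[0])
        out.append((ctr,a,w,L,d['confidence'])); print(np.round(ctr,1),'long axis deg',a,'w',round(w,1),'L',round(L,1),round(d['confidence'],2))
        if draw:
            e=np.array([np.cos(np.radians(a)),np.sin(np.radians(a))])*25
            A,B=[tuple(int(3*v) for v in proj([*(ctr+s*e),14],c)) for s in(-1,1)]
            cv2.line(big,A,B,(255,255,0),1)
    if draw: cv2.imwrite('pics/'+draw[0],big[draw[1]:draw[2],draw[3]:draw[4]])
    return out
E
python3 - <<'E'
from sh import *
s=get_obs(); print(s['time'],s['tool_pos'],s['tcp_rot'])
sherds('wrist',('w1.png',300,800,450,1230))
E
```

```text
4.225 [ 532.26275692 -120.61313405  227.60692903] [ 3.14118203e+00 -3.71886353e-04  1.57253782e+00]
[645.1 -64.6] long axis deg 48.00000000000001 w 34.6 L 45.0 0.92
[ 644.5 -164.8] long axis deg 34.0 w 36.0 L 44.5 0.74
[ 529.2 -160.3] long axis deg 102.0 w 31.1 L 47.2 0.72
[ 426.2 -156.6] long axis deg 118.00000000000001 w 33.4 L 44.2 0.67
[437.7 -72.7] long axis deg 152.0 w 31.7 L 43.2 0.62
[524.2 -73.6] long axis deg 50.0 w 31.9 L 45.3 0.57
```

View pics/w1.png

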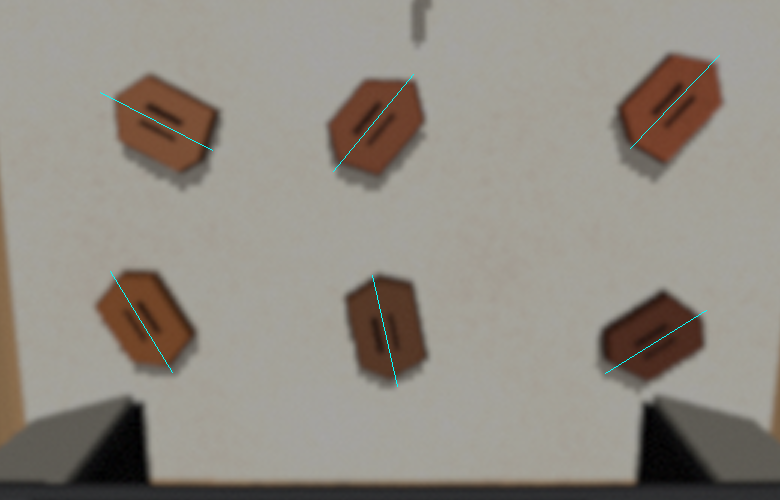

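Yaw fits are clean: the yellow lines run parallel to the stripes. I'll grasp the first sherd, at (645,-65) with yaw 48°.

Emit:
send_rows --offset '[[0.475,0.942,1],[0.475,0.942,1],[0.475,0.942,1],[0.475,0.942,1],[0.475,0.942,1],[0.475,0.942,1]]' --delta_rot '[[0,0,0.1167],[0,0,0.1167],[0,0,0.1167],[0,0,0.1167],[0,0,0.1167],[0,0,0.1167]]' --grip 0.65

```text
time: 5.08
tool_pos: [645.6, -65.0, 108.9]
tcp_rot: [3.139, -0.002, 0.841]
contact_force: [-0.3, 0.2, -0.5]
grip_width: 59.6
finger_force: 0.0
```

Emit:
send_rows --offset '[[0,0,0.4],[0,0,0.75],[0,0,0.86],[0,0,0.86]]' --delta_rot '[[0,0,0],[0,0,0],[0,0,0],[0,0,0]]'

```text
time: 5.58
tool_pos: [645.2, -65.2, 4.2]
tcp_rot: [3.141, -0.0, 0.838]
contact_force: [0.0, -0.7, 0.8]
grip_width: 59.4
finger_force: 0.0
```

Emit:
send_rows --offset '[[0,0,0],[0,0,0],[0,0,0],[0,0,0],[0,0,0]]' --delta_rot '[[0,0,0],[0,0,0],[0,0,0],[0,0,0],[0,0,0]]' --grip 0

```text
time: 6.2
tool_pos: [645.3, -65.1, 4.2]
tcp_rot: [3.141, -0.001, 0.837]
contact_force: [-1.1, 0.3, 4.9]
grip_width: 29.2
finger_force: 30.0
```

Emit:
send_rows --offset '[[0,0,-0.3],[0,0,-0.8],[0,0,-1],[0,0,-1],[0,0,-1]]' --delta_rot '[[0,0,-0.0297],[0,0,-0.0594],[0,0,-0.0891],[0,0,-0.1167],[0,0,-0.1167]]'

```text
time: 6.82
tool_pos: [644.8, -64.9, 123.4]
tcp_rot: [-3.141, -0.0, 1.569]
contact_force: [0.6, 0.3, 0.1]
grip_width: 29.7
finger_force: 30.0
```

Emit:
send_rows --offset '[[0.625,-0.79,-1],[0.625,-0.79,-1],[0.625,-0.79,-1],[0.625,-0.79,-1],[0.625,-0.79,-1]]' --delta_rot '[[0,0,0],[0,0,0],[0,0,0],[0,0,0],[0,0,0]]'

```text
time: 7.45
tool_pos: [550.1, 9.8, 242.4]
tcp_rot: [-3.14, -0.0, 1.569]
contact_force: [0.1, -0.3, -0.8]
grip_width: 29.7
finger_force: 30.0
```

```bash
python3 - <<'E'
from h import *
s=get_obs(); print(s['time'],s['tool_pos'],s['grip_width'])
c=optics.get_calibration('wrist'); im=save('wrist','w2.png')
for n,z in [('basket',0),('basket_handle',108)]:
    for d in finder.pinpoint(n,'wrist'): print(n,round(d['confidence'],2),d['uv'],np.round(atz(d['uv'],c,z),1))
hsv=cv2.cvtColor(im,cv2.COLOR_RGB2HSV)
for d in finder.silhouettes('basket','wrist'): print(d['box'],d['confidence'])
for d in finder.silhouettes('basket_handle','wrist'): print('h',d['box'],d['confidence'])
E
```

```text
7.45 [550.12886521   9.77690144 242.43137414] 29.655771502238313
basket 0.6 [284.3, 117.8] [554.3  84.3   0. ]
basket_handle 0.68 [289.6, 109.5] [558.   90.3 108. ]
[222.0, 41.3, 360.2, 174.2] 0.7
[0.0, 0.3, 75.8, 46.1] 0.62
h [0.0, 0.7, 80.2, 46.7] 0.94
h [221.6, 38.7, 356.0, 178.2] 0.67
```

View pics/w2.png

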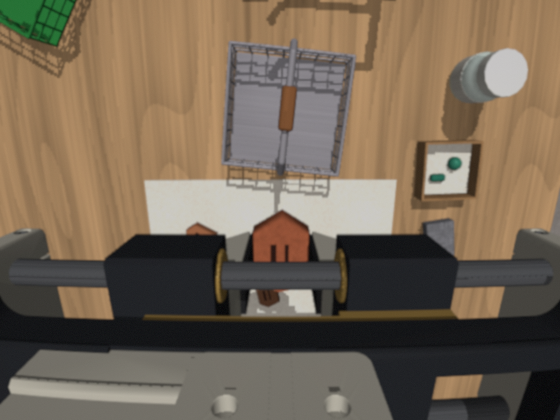

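The picture shows the wooden grip centred at about (287.5,108) and the bar running from (294,46) to (282,166). The rim corners are (230,43), (354,58), (341,174) and (224,164).

```bash
python3 - <<'E'
from h import *
c=optics.get_calibration('wrist')
im=cv2.imread('pics/w2.png'); hsv=cv2.cvtColor(im,cv2.COLOR_BGR2HSV)
m=((hsv[:,:,0]<16)&(hsv[:,:,1]>130)).astype(np.uint8); m[:70]=0;m[145:]=0;m[:,:270]=0;m[:,305:]=0
p=np.array([atz((u,v),c,112)[:2] for v,u in np.argwhere(m)],np.float32); r=cv2.minAreaRect(p); print('grip',np.round(p.mean(0),1),r)
h=[atz(u,c,108) for u in((294,46),(282,166))]; print(np.round(h,1),np.degrees(np.arctan2(*(h[0]-h[1])[[1,0]])))
k=np.array([atz(u,c,50)[:2] for u in((230,43),(354,58),(341,174),(224,164))]); print(np.round(k,1),k.mean(0)); 
for i in range(4): d=k[(i+1)%4]-k[i]; print(np.hypot(*d),np.degrees(np.arctan2(d[1],d[0])))
optics.capture('side');cs=optics.get_calibration('side'); optics.capture('top');ct=optics.get_calibration('top')
def tri(n,i=None):
    L=[]
    for cam,cc in(('top',ct),('side',cs)):
        for d in finder.pinpoint(n,cam)[:3]: L.append((cam,d['uv'],*ray(d['uv'],cc)))
    for a in L:
        for b in L:
            if a[0]=='top' and b[0]=='side':
                A=np.stack([a[3],-b[3]],1); t=np.linalg.lstsq(A,b[2]-a[2],rcond=None)[0]
                P=a[2]+t[0]*a[3];Q=b[2]+t[1]*b[3]
                if np.linalg.norm(P-Q)<25: print(n,np.round((P+Q)/2,1),round(np.linalg.norm(P-Q),1))
for n in('basket_handle','hook_mid','timer_grip','timer_pointer','red_mark'): tri(n)
E
```

```text
grip [555.5  91.3] ((555.37939453125, 90.85606384277344), (38.10421371459961, 11.490386962890625), 84.22125244140625)
[[561.5 144.7 108. ]
 [550.9  37.8 108. ]] 84.32433686507449
[[495.9 161.2]
 [628.2 146.2]
 [619.6  20.3]
 [484.2  32.1]] [556.98871759  89.94693597]
133.11618555341968 -6.4487277015561215
126.2019542815864 -93.9106057921294
135.90099652748512 175.03594482800864
129.63060090699457 84.81085480837575
basket_handle [ 332.4 -336.6  116.4] 4.4
basket_handle [555.2  78.7 121.3] 8.1
basket_handle [252.6 267.9 103.1] 3.4
timer_grip [ 572.1 -325.7   87.5] 18.6
timer_pointer [ 544.  -300.5   45. ] 1.4
red_mark [ 606.8 -334.1   48. ] 2.4
```

```bash
cat > plan.py <<'E'
import numpy as np
from scipy.spatial.transform import Rotation as R
def plan(wps):
    "wps: (x,y,z,yaw_deg); first is the current commanded pose; prints one call per leg"
    for a,b in zip(wps,wps[1:]):
        y=np.radians(a[3]); d=np.array(b[:3])-np.array(a[:3])
        o=np.array([np.cos(y)*d[0]+np.sin(y)*d[1],np.sin(y)*d[0]-np.cos(y)*d[1],-d[2]])/120
        rot=-(b[3]-a[3]); n=int(max(np.ceil(np.linalg.norm(d)/62.5),np.ceil(abs(rot)/10.7)))
        print('->',b,np.round(o,3).tolist(),'rz',round(rot/360,4),'rows',n,'BAD' if abs(o).max()>1 else '')
E
python3 - <<'E'
from plan import *
plan([(550.2,10.1,243.5,90),(575,60,200,20),(593,120.4,140,-5.7),(593,120.4,60,-5.7),(593,120.4,150,-5.7),(605,10,150,-5.7),(625,-95,130,10),(644.5,-165,90,34),(644.5,-165,3.5,34),(644.5,-165,110,34),(620,-60,150,10),(603,20,150,-5.7),(586.5,54.8,140,-5.7),(586.5,54.8,60,-5.7)])
E
```

```text
-> (575, 60, 200, 20) [0.416, 0.207, 0.362] rz 0.1944 rows 7 
-> (593, 120.4, 140, -5.7) [0.313, -0.422, 0.5] rz 0.0714 rows 3 
-> (593, 120.4, 60, -5.7) [0.0, -0.0, 0.667] rz -0.0 rows 2 
-> (593, 120.4, 150, -5.7) [0.0, -0.0, -0.75] rz -0.0 rows 2 
-> (605, 10, 150, -5.7) [0.191, 0.906, -0.0] rz -0.0 rows 2 
-> (625, -95, 130, 10) [0.253, 0.854, 0.167] rz -0.0436 rows 2 
-> (644.5, -165, 90, 34) [0.059, 0.603, 0.333] rz -0.0667 rows 3 
-> (644.5, -165, 3.5, 34) [0.0, 0.0, 0.721] rz 0.0 rows 2 
-> (644.5, -165, 110, 34) [0.0, 0.0, -0.888] rz 0.0 rows 2 
-> (620, -60, 150, 10) [0.32, -0.84, -0.333] rz 0.0667 rows 3 
-> (603, 20, 150, -5.7) [-0.024, -0.681, 0.0] rz 0.0436 rows 2 
-> (586.5, 54.8, 140, -5.7) [-0.166, -0.275, 0.083] rz -0.0 rows 1 
-> (586.5, 54.8, 60, -5.7) [0.0, -0.0, 0.667] rz -0.0 rows 2
```

Emit:
send_rows --offset '[[0.416,0.207,0.362],[0.416,0.207,0.362],[0.416,0.207,0.362],[0.416,0.207,0.362],[0.416,0.207,0.362],[0.416,0.207,0.362],[0.416,0.207,0.362],[0.416,0.207,0.362]]' --delta_rot '[[0,0,0.1944],[0,0,0.1944],[0,0,0.1944],[0,0,0.1944],[0,0,0.1944],[0,0,0.1944],[0,0,0.1944],[0,0,0.1944]]'

```text
time: 9.3
tool_pos: [575.0, 59.9, 200.1]
tcp_rot: [-3.142, -0.0, 0.35]
contact_force: [0.2, 0.6, -0.8]
grip_width: 29.6
finger_force: 30.0
```

Emit:
send_rows --offset '[[0.313,-0.422,0.5],[0.313,-0.422,0.5],[0.313,-0.422,0.5],[0.313,-0.422,0.5]]' --delta_rot '[[0,0,0.0714],[0,0,0.0714],[0,0,0.0714],[0,0,0.0714]]'

```text
time: 9.8
tool_pos: [593.0, 120.6, 139.8]
tcp_rot: [3.142, 0.0, -0.096]
contact_force: [-0.6, -0.1, -0.5]
grip_width: 29.6
finger_force: 30.0
```

Emit:
send_rows --offset '[[0,0,0.4],[0,0,0.667],[0,0,0.667]]' --delta_rot '[[0,0,0],[0,0,0],[0,0,0]]'

```text
time: 10.18
tool_pos: [591.4, 119.9, 58.1]
tcp_rot: [3.141, 0.005, -0.098]
contact_force: [0.4, 0.5, -0.3]
grip_width: 29.6
finger_force: 30.0
```

Emit:
send_rows --offset '[[0,0,0],[0,0,0],[0,0,0],[0,0,-0.4],[0,0,-0.75]]' --delta_rot '[[0,0,0],[0,0,0],[0,0,0],[0,0,0],[0,0,0]]' --grip 0.5

```text
time: 10.8
tool_pos: [593.1, 120.4, 151.8]
tcp_rot: [-3.141, -0.001, -0.099]
contact_force: [1.2, 0.5, -0.6]
grip_width: 46.1
finger_force: 0.0
```

Emit:
send_rows --offset '[[0.191,0.906,0],[0.191,0.906,0],[0.191,0.906,0]]' --delta_rot '[[0,0,0],[0,0,0],[0,0,0]]'

```text
time: 11.18
tool_pos: [605.5, 6.5, 150.7]
tcp_rot: [3.141, -0.001, -0.104]
contact_force: [0.4, 0.8, 0.0]
grip_width: 45.7
finger_force: 0.0
```

```bash
python3 - <<'E'
from sh import *
s=get_obs(); print(s['time'],s['tool_pos'],s['tcp_rot'])
sherds('top')
save('side','side1.png')
E
```

```text
11.175 [605.47722187   6.54144582 150.74445353] [ 3.14100249e+00 -1.47312199e-03 -1.03701886e-01]
[ 530.9 -158.9] long axis deg 90.0 w 27.2 L 40.7 0.62
[617.8 324.1] long axis deg 178.0 w 173.2 L 232.5 0.62
[440.5 -73.7] long axis deg 154.0 w 31.0 L 39.9 0.6
[525.6 -73.2] long axis deg 54.0 w 31.9 L 43.1 0.56
[ 646.8 -163.1] long axis deg 36.0 w 33.8 L 41.6 0.53
[ 427.2 -157. ] long axis deg 116.00000000000001 w 30.8 L 47.1 0.49
```

View pics/side1.png

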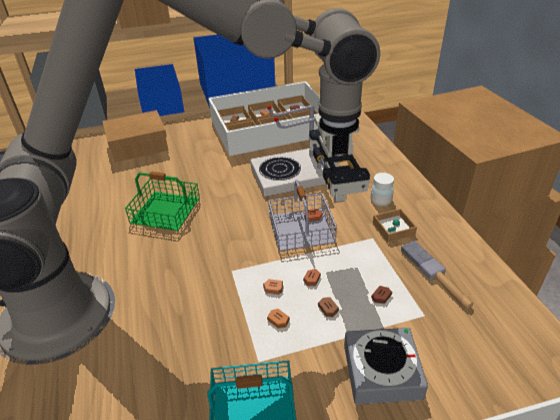

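The first sherd is in the basket at (315,214), and the others haven't moved. Now the second, at (645,-165).

Emit:
send_rows --offset '[[0.253,0.854,0.167],[0.253,0.854,0.167],[0.253,0.854,0.167]]' --delta_rot '[[0,0,-0.0436],[0,0,-0.0436],[0,0,-0.0436]]' --grip 0.65

```text
time: 11.7
tool_pos: [625.0, -96.7, 129.0]
tcp_rot: [-3.141, 0.001, 0.173]
contact_force: [-0.9, 0.5, 0.6]
grip_width: 59.6
finger_force: 0.0
```

Emit:
send_rows --offset '[[0.059,0.603,0.333],[0.059,0.603,0.333],[0.059,0.603,0.333],[0.059,0.603,0.333],[0.059,0.603,0.333]]' --delta_rot '[[0,0,-0.0667],[0,0,-0.0667],[0,0,-0.0667],[0,0,-0.0667],[0,0,-0.0667]]'

```text
time: 12.32
tool_pos: [644.9, -163.6, 90.5]
tcp_rot: [3.141, -0.0, 0.594]
contact_force: [1.1, -0.7, -0.3]
grip_width: 59.7
finger_force: 0.0
```

Emit:
send_rows --offset '[[0,0,0.4],[0,0,0.65],[0,0,0.721],[0,0,0.721]]' --delta_rot '[[0,0,0],[0,0,0],[0,0,0],[0,0,0]]'

```text
time: 12.82
tool_pos: [644.9, -164.7, 3.9]
tcp_rot: [3.141, -0.0, 0.594]
contact_force: [-0.2, -0.6, 0.9]
grip_width: 59.6
finger_force: 0.0
```

Emit:
send_rows --offset '[[0,0,0],[0,0,0],[0,0,0],[0,0,0],[0,0,-0.3],[0,0,-0.7],[0,0,-0.888],[0,0,-0.888]]' --delta_rot '[[0,0,0],[0,0,0],[0,0,0],[0,0,0],[0,0,0],[0,0,0],[0,0,0],[0,0,0]]' --grip 0

```text
time: 13.82
tool_pos: [645.6, -165.5, 112.2]
tcp_rot: [3.138, -0.003, 0.594]
contact_force: [-0.2, 0.5, 0.2]
grip_width: 29.6
finger_force: 30.0
```

Emit:
send_rows --offset '[[0.32,-0.84,-0.333],[0.32,-0.84,-0.333],[0.32,-0.84,-0.333],[0.32,-0.84,-0.333]]' --delta_rot '[[0,0,0.0667],[0,0,0.0667],[0,0,0.0667],[0,0,0.0667]]'

```text
time: 14.32
tool_pos: [619.3, -59.4, 148.6]
tcp_rot: [-3.141, 0.002, 0.176]
contact_force: [-0.3, 0.1, -0.8]
grip_width: 29.8
finger_force: 30.0
```

Emit:
send_rows --offset '[[-0.024,-0.681,0],[-0.024,-0.681,0],[-0.024,-0.681,0]]' --delta_rot '[[0,0,0.0436],[0,0,0.0436],[0,0,0.0436]]'

```text
time: 14.7
tool_pos: [602.4, 20.6, 148.8]
tcp_rot: [-3.142, 0.002, -0.097]
contact_force: [0.9, -0.4, -0.2]
grip_width: 29.7
finger_force: 30.0
```

Emit:
send_rows --offset '[[-0.166,-0.275,0.083],[-0.166,-0.275,0.083]]' --delta_rot '[[0,0,0],[0,0,0]]'

```text
time: 14.95
tool_pos: [585.2, 54.9, 138.5]
tcp_rot: [3.142, 0.004, -0.096]
contact_force: [0.0, -0.3, -0.5]
grip_width: 29.9
finger_force: 30.0
```

```bash
python3 - <<'E'
from plan import *
plan([(586.5,54.8,140,-5.7),(586.5,54.8,60,-5.7),(586.5,54.8,150,-5.7),(560,-30,140,22),(524.5,-73.6,90,50),(524.5,-73.6,3.5,50),(524.5,-73.6,130,50),(570,0,150,20),(589.8,87.6,140,-5.7),(589.8,87.6,60,-5.7),(589.8,87.6,150,-5.7),
(570,0,150,40),(545,-100,140,85),(530,-159.5,90,102),(530,-159.5,3.5,102),(530,-159.5,130,102),(520,-60,150,130),(519,20,150,174.3),(518.9,61.6,140,174.3),(518.9,61.6,60,174.3),(518.9,61.6,150,174.3),
(500,-50,150,150),(460,-120,140,130),(426.5,-156.8,90,118),(426.5,-156.8,3.5,118),(426.5,-156.8,130,118),(470,-60,150,145),(510,40,150,174.3),(525.5,127.2,140,174.3),(525.5,127.2,60,174.3),(525.5,127.2,150,174.3),
(500,20,150,174.3),(438.5,-73,90,152),(438.5,-73,3.5,152),(438.5,-73,130,152),(500,20,150,174.3),(522.2,94.4,140,174.3),(522.2,94.4,60,174.3)])
E
```

```text
-> (586.5, 54.8, 60, -5.7) [0.0, -0.0, 0.667] rz -0.0 rows 2 
-> (586.5, 54.8, 150, -5.7) [0.0, -0.0, -0.75] rz -0.0 rows 2 
-> (560, -30, 140, 22) [-0.15, 0.725, 0.083] rz -0.0769 rows 3 
-> (524.5, -73.6, 90, 50) [-0.41, 0.226, 0.417] rz -0.0778 rows 3 
-> (524.5, -73.6, 3.5, 50) [0.0, 0.0, 0.721] rz 0.0 rows 2 
-> (524.5, -73.6, 130, 50) [0.0, 0.0, -1.054] rz 0.0 rows 3 BAD
-> (570, 0, 150, 20) [0.714, -0.104, -0.167] rz 0.0833 rows 3 
-> (589.8, 87.6, 140, -5.7) [0.405, -0.63, 0.083] rz 0.0714 rows 3 
-> (589.8, 87.6, 60, -5.7) [0.0, -0.0, 0.667] rz -0.0 rows 2 
-> (589.8, 87.6, 150, -5.7) [0.0, -0.0, -0.75] rz -0.0 rows 2 
-> (570, 0, 150, 40) [-0.092, 0.743, -0.0] rz -0.1269 rows 5 
-> (545, -100, 140, 85) [-0.695, 0.504, 0.083] rz -0.125 rows 5 
-> (530, -159.5, 90, 102) [-0.505, -0.081, 0.417] rz -0.0472 rows 2 
-> (530, -159.5, 3.5, 102) [0.0, 0.0, 0.721] rz 0.0 rows 2 
-> (530, -159.5, 130, 102) [0.0, 0.0, -1.054] rz 0.0 rows 3 BAD
-> (520, -60, 150, 130) [0.828, 0.091, -0.167] rz -0.0778 rows 3 
-> (519, 20, 150, 174.3) [0.516, 0.422, 0.0] rz -0.1231 rows 5 
-> (518.9, 61.
[... 576 characters left out ...]
510, 40, 150, 174.3) [0.205, 0.874, 0.0] rz -0.0814 rows 3 
-> (525.5, 127.2, 140, 174.3) [-0.056, 0.736, 0.083] rz -0.0 rows 2 
-> (525.5, 127.2, 60, 174.3) [0.0, 0.0, 0.667] rz -0.0 rows 2 
-> (525.5, 127.2, 150, 174.3) [0.0, 0.0, -0.75] rz -0.0 rows 2 
-> (500, 20, 150, 174.3) [0.123, -0.91, -0.0] rz -0.0 rows 2 
-> (438.5, -73, 90, 152) [0.433, -0.822, 0.5] rz 0.0619 rows 3 
-> (438.5, -73, 3.5, 152) [0.0, 0.0, 0.721] rz 0.0 rows 2 
-> (438.5, -73, 130, 152) [0.0, 0.0, -1.054] rz 0.0 rows 3 BAD
-> (500, 20, 150, 174.3) [-0.089, 0.925, -0.167] rz -0.0619 rows 3 
-> (522.2, 94.4, 140, 174.3) [-0.123, 0.635, 0.083] rz -0.0 rows 2 
-> (522.2, 94.4, 60, 174.3) [0.0, 0.0, 0.667] rz -0.0 rows 2
```

Emit:
send_rows --offset '[[0,0,0.4],[0,0,0.667],[0,0,0.667]]' --delta_rot '[[0,0,0],[0,0,0],[0,0,0]]'

```text
time: 15.32
tool_pos: [585.2, 53.1, 57.4]
tcp_rot: [3.141, 0.006, -0.1]
contact_force: [0.2, 0.7, -0.1]
grip_width: 30.1
finger_force: 30.0
```

Emit:
send_rows --offset '[[0,0,0],[0,0,0],[0,0,0],[0,0,-0.4],[0,0,-0.75],[0,0,-0.75]]' --delta_rot '[[0,0,0],[0,0,0],[0,0,0],[0,0,0],[0,0,0],[0,0,0]]' --grip 0.5

```text
time: 16.08
tool_pos: [588.8, 54.8, 154.5]
tcp_rot: [-3.141, -0.009, -0.099]
contact_force: [0.9, 0.1, -0.3]
grip_width: 45.7
finger_force: 0.0
```

Emit:
send_rows --offset '[[-0.15,0.725,0.083],[-0.15,0.725,0.083],[-0.15,0.725,0.083],[-0.15,0.725,0.083]]' --delta_rot '[[0,0,-0.0769],[0,0,-0.0769],[0,0,-0.0769],[0,0,-0.0769]]' --grip 0.65

```text
time: 16.58
tool_pos: [559.5, -30.3, 139.6]
tcp_rot: [-3.141, 0.001, 0.382]
contact_force: [-0.1, -0.1, -0.6]
grip_width: 59.5
finger_force: 0.0
```

```bash
python3 - <<'E'
from sh import *
sherds('top')
E
```

```text
[ 426.6 -158. ] long axis deg 119.99999999999999 w 33.8 L 48.3 0.69
[602.4 119.5] long axis deg 0.0 w 30.1 L 33.6 0.45
[ 531.3 -160.2] long axis deg 104.0 w 34.4 L 45.7 0.45
[794.8  23.1] long axis deg 106.0 w 48.7 L 83.2 0.36
```

Emit:
send_rows --offset '[[-0.41,0.226,0.417],[-0.41,0.226,0.417],[-0.41,0.226,0.417],[-0.41,0.226,0.417],[-0.41,0.226,0.417]]' --delta_rot '[[0,0,-0.0778],[0,0,-0.0778],[0,0,-0.0778],[0,0,-0.0778],[0,0,-0.0778]]'

```text
time: 17.3
tool_pos: [524.7, -73.3, 90.2]
tcp_rot: [3.141, -0.0, 0.87]
contact_force: [-0.1, 0.3, 0.7]
grip_width: 59.8
finger_force: 0.0
```

Emit:
send_rows --offset '[[0,0,0.4],[0,0,0.65],[0,0,0.721],[0,0,0.721]]' --delta_rot '[[0,0,0],[0,0,0],[0,0,0],[0,0,0]]'

```text
time: 17.8
tool_pos: [524.7, -73.5, 3.7]
tcp_rot: [3.142, -0.0, 0.872]
contact_force: [0.1, 0.4, 0.7]
grip_width: 59.4
finger_force: 0.0
```

Emit:
send_rows --offset '[[0,0,0],[0,0,0],[0,0,0],[0,0,0],[0,0,-0.3],[0,0,-0.7],[0,0,-1],[0,0,-1]]' --delta_rot '[[0,0,0],[0,0,0],[0,0,0],[0,0,0],[0,0,0],[0,0,0],[0,0,0],[0,0,0]]' --grip 0

```text
time: 18.8
tool_pos: [526.1, -74.1, 126.3]
tcp_rot: [3.136, -0.003, 0.873]
contact_force: [-0.2, -0.5, -0.7]
grip_width: 29.5
finger_force: 30.0
```

Emit:
send_rows --offset '[[0.714,-0.104,-0.221],[0.714,-0.104,-0.221],[0.714,-0.104,-0.221],[0.714,-0.104,-0.221]]' --delta_rot '[[0,0,0.0833],[0,0,0.0833],[0,0,0.0833],[0,0,0.0833]]'

```text
time: 19.3
tool_pos: [569.3, 0.4, 148.6]
tcp_rot: [-3.14, 0.002, 0.351]
contact_force: [-0.7, -0.1, -1.1]
grip_width: 30.0
finger_force: 30.0
```

Emit:
send_rows --offset '[[0.405,-0.63,0.083],[0.405,-0.63,0.083],[0.405,-0.63,0.083],[0.405,-0.63,0.083]]' --delta_rot '[[0,0,0.0714],[0,0,0.0714],[0,0,0.0714],[0,0,0.0714]]'

```text
time: 19.8
tool_pos: [589.2, 87.6, 139.0]
tcp_rot: [3.141, 0.002, -0.096]
contact_force: [0.3, -0.5, -1.2]
grip_width: 29.8
finger_force: 30.0
```

Emit:
send_rows --offset '[[0,0,0.4],[0,0,0.667],[0,0,0.667]]' --delta_rot '[[0,0,0],[0,0,0],[0,0,0]]'

```text
time: 20.18
tool_pos: [587.6, 86.8, 57.4]
tcp_rot: [3.141, 0.006, -0.098]
contact_force: [-0.4, 0.4, 0.7]
grip_width: 29.8
finger_force: 30.0
```

Emit:
send_rows --offset '[[0,0,0],[0,0,0],[0,0,0],[0,0,-0.4],[0,0,-0.75],[0,0,-0.75]]' --delta_rot '[[0,0,0],[0,0,0],[0,0,0],[0,0,0],[0,0,0],[0,0,0]]' --grip 0.5

```text
time: 20.92
tool_pos: [592.1, 87.8, 154.6]
tcp_rot: [-3.14, -0.009, -0.099]
contact_force: [-0.6, 0.4, -0.1]
grip_width: 45.8
finger_force: 0.0
```

```bash
python3 - <<'E'
from sh import *
sherds('top')
E
```

```text
[ 530.4 -159. ] long axis deg 102.0 w 32.1 L 42.9 0.59
[439.3 -73.5] long axis deg 152.0 w 32.2 L 42.4 0.5
[ 426.6 -157.3] long axis deg 116.00000000000001 w 32.0 L 44.7 0.46
```

Three are in and the other three haven't moved. Next is C.

Emit:
send_rows --offset '[[-0.092,0.743,0],[-0.092,0.743,0],[-0.092,0.743,0],[-0.092,0.743,0],[-0.092,0.743,0],[-0.092,0.743,0]]' --delta_rot '[[0,0,-0.1269],[0,0,-0.1269],[0,0,-0.1269],[0,0,-0.1269],[0,0,-0.1269],[0,0,-0.1269]]' --grip 0.65

```text
time: 21.78
tool_pos: [569.1, 0.1, 148.7]
tcp_rot: [-3.14, 0.002, 0.697]
contact_force: [0.7, 0.5, 0.1]
grip_width: 59.5
finger_force: 0.0
```

Emit:
send_rows --offset '[[-0.695,0.504,0.083],[-0.695,0.504,0.083],[-0.695,0.504,0.083],[-0.695,0.504,0.083],[-0.695,0.504,0.083],[-0.695,0.504,0.083]]' --delta_rot '[[0,0,-0.125],[0,0,-0.125],[0,0,-0.125],[0,0,-0.125],[0,0,-0.125],[0,0,-0.125]]'

```text
time: 22.52
tool_pos: [544.5, -99.7, 139.4]
tcp_rot: [-3.14, -0.0, 1.482]
contact_force: [-1.1, 0.0, -0.1]
grip_width: 59.6
finger_force: 0.0
```

Emit:
send_rows --offset '[[-0.505,-0.081,0.417],[-0.505,-0.081,0.417],[-0.505,-0.081,0.417],[-0.505,-0.081,0.417]]' --delta_rot '[[0,0,-0.0472],[0,0,-0.0472],[0,0,-0.0472],[0,0,-0.0472]]'

```text
time: 23.02
tool_pos: [530.4, -158.9, 90.5]
tcp_rot: [3.141, 0.0, 1.777]
contact_force: [0.6, 0.3, 0.3]
grip_width: 59.7
finger_force: 0.0
```

Emit:
send_rows --offset '[[0,0,0.4],[0,0,0.65],[0,0,0.721],[0,0,0.721]]' --delta_rot '[[0,0,0],[0,0,0],[0,0,0],[0,0,0]]'

```text
time: 23.52
tool_pos: [530.5, -159.0, 4.1]
tcp_rot: [3.141, 0.0, 1.78]
contact_force: [0.6, -0.3, 1.2]
grip_width: 59.6
finger_force: 0.0
```

Emit:
send_rows --offset '[[0,0,0],[0,0,0],[0,0,0],[0,0,0],[0,0,-0.3],[0,0,-0.7],[0,0,-1],[0,0,-1]]' --delta_rot '[[0,0,0],[0,0,0],[0,0,0],[0,0,0],[0,0,0],[0,0,0],[0,0,0],[0,0,0]]' --grip 0

```text
time: 24.52
tool_pos: [531.5, -160.1, 126.5]
tcp_rot: [3.137, 0.004, 1.78]
contact_force: [0.5, -0.4, -0.0]
grip_width: 29.7
finger_force: 30.0
```

Emit:
send_rows --offset '[[0.828,0.091,-0.221],[0.828,0.091,-0.221],[0.828,0.091,-0.221],[0.828,0.091,-0.221]]' --delta_rot '[[0,0,-0.0778],[0,0,-0.0778],[0,0,-0.0778],[0,0,-0.0778]]'

```text
time: 25.02
tool_pos: [519.4, -59.4, 149.0]
tcp_rot: [-3.141, -0.002, 2.268]
contact_force: [0.3, -0.7, -0.0]
grip_width: 29.6
finger_force: 30.0
```

Emit:
send_rows --offset '[[0.516,0.422,0],[0.516,0.422,0],[0.516,0.422,0],[0.516,0.422,0],[0.516,0.422,0],[0.516,0.422,0]]' --delta_rot '[[0,0,-0.1231],[0,0,-0.1231],[0,0,-0.1231],[0,0,-0.1231],[0,0,-0.1231],[0,0,-0.1231]]'

```text
time: 25.78
tool_pos: [518.8, 19.7, 149.5]
tcp_rot: [3.142, -0.001, 3.037]
contact_force: [0.2, 0.0, -0.1]
grip_width: 29.7
finger_force: 30.0
```

Emit:
send_rows --offset '[[0.035,0.345,0.083],[0.035,0.345,0.083],[0.035,0.345,0.4],[0.035,0.345,0.75],[0.035,0.345,0.75]]' --delta_rot '[[0,0,0],[0,0,0],[0,0,0],[0,0,0],[0,0,0]]'

```text
time: 26.4
tool_pos: [516.8, 61.1, 57.7]
tcp_rot: [-3.141, -0.006, 3.04]
contact_force: [0.2, 0.3, 0.5]
grip_width: 29.4
finger_force: 30.0
```

Emit:
send_rows --offset '[[0,0,0],[0,0,0],[0,0,0],[0,0,-0.4],[0,0,-0.75],[0,0,-0.75]]' --delta_rot '[[0,0,0],[0,0,0],[0,0,0],[0,0,0],[0,0,0],[0,0,0]]' --grip 0.5

```text
time: 27.15
tool_pos: [521.1, 61.7, 153.9]
tcp_rot: [3.141, 0.008, 3.042]
contact_force: [0.4, -0.0, 0.2]
grip_width: 45.8
finger_force: 0.0
```

```bash
python3 - <<'E'
from sh import *
sherds('top')
E
```

```text
[ 427.5 -157.8] long axis deg 119.99999999999999 w 32.0 L 46.0 0.47
```

Emit:
send_rows --offset '[[0.064,-0.941,0],[0.064,-0.941,0],[0.064,-0.941,0],[0.064,-0.941,0]]' --delta_rot '[[0,0,0.0675],[0,0,0.0675],[0,0,0.0675],[0,0,0.0675]]' --grip 0.65

```text
time: 27.75
tool_pos: [499.2, -50.3, 148.8]
tcp_rot: [-3.141, -0.003, 2.617]
contact_force: [-0.5, -0.2, -0.2]
grip_width: 59.5
finger_force: 0.0
```

Emit:
send_rows --offset '[[-0.003,-0.672,0.083],[-0.003,-0.672,0.083],[-0.003,-0.672,0.083],[-0.003,-0.672,0.083]]' --delta_rot '[[0,0,0.0556],[0,0,0.0556],[0,0,0.0556],[0,0,0.0556]]'

```text
time: 28.25
tool_pos: [460.4, -119.1, 139.9]
tcp_rot: [3.141, -0.0, 2.273]
contact_force: [-0.1, 0.4, 0.2]
grip_width: 59.7
finger_force: 0.0
```

Emit:
send_rows --offset '[[-0.055,-0.411,0.417],[-0.055,-0.411,0.417],[-0.055,-0.411,0.417],[-0.055,-0.411,0.417]]' --delta_rot '[[0,0,0.0333],[0,0,0.0333],[0,0,0.0333],[0,0,0.0333]]'

```text
time: 28.75
tool_pos: [427.9, -156.3, 91.0]
tcp_rot: [3.14, 0.002, 2.062]
contact_force: [-0.4, 0.2, 0.5]
grip_width: 59.6
finger_force: 0.0
```

Emit:
send_rows --offset '[[0,0,0.4],[0,0,0.65],[0,0,0.721],[0,0,0.721]]' --delta_rot '[[0,0,0],[0,0,0],[0,0,0],[0,0,0]]'

```text
time: 29.25
tool_pos: [427.2, -156.6, 4.0]
tcp_rot: [3.141, 0.0, 2.061]
contact_force: [-0.0, -0.2, 0.3]
grip_width: 59.4
finger_force: 0.0
```

Emit:
send_rows --offset '[[0,0,0],[0,0,0],[0,0,0],[0,0,0],[0,0,-0.3],[0,0,-0.7],[0,0,-1],[0,0,-1]]' --delta_rot '[[0,0,0],[0,0,0],[0,0,0],[0,0,0],[0,0,0],[0,0,0],[0,0,0],[0,0,0]]' --grip 0

```text
time: 30.25
tool_pos: [427.9, -157.5, 125.9]
tcp_rot: [3.138, 0.005, 2.059]
contact_force: [-0.4, -0.2, -1.6]
grip_width: 29.9
finger_force: 29.8
```

Emit:
send_rows --offset '[[0.542,0.699,-0.221],[0.542,0.699,-0.221],[0.542,0.699,-0.221],[0.542,0.699,-0.221]]' --delta_rot '[[0,0,-0.075],[0,0,-0.075],[0,0,-0.075],[0,0,-0.075]]'

```text
time: 30.75
tool_pos: [469.5, -59.3, 148.9]
tcp_rot: [-3.141, -0.002, 2.531]
contact_force: [-0.4, -0.6, -0.6]
grip_width: 29.5
finger_force: 29.8
```

Emit:
send_rows --offset '[[0.205,0.874,0],[0.205,0.874,0],[0.205,0.874,0],[0.205,0.874,0]]' --delta_rot '[[0,0,-0.0814],[0,0,-0.0814],[0,0,-0.0814],[0,0,-0.0814]]'

```text
time: 31.25
tool_pos: [509.5, 40.0, 149.0]
tcp_rot: [-3.142, -0.002, 3.039]
contact_force: [-0.0, 0.1, -0.7]
grip_width: 29.6
finger_force: 29.8
```

Emit:
send_rows --offset '[[-0.056,0.736,0.083],[-0.056,0.736,0.083],[-0.056,0.736,0.083],[-0.056,0.736,0.4],[-0.056,0.736,0.75],[-0.056,0.736,0.75]]' --delta_rot '[[0,0,0],[0,0,0],[0,0,0],[0,0,0],[0,0,0],[0,0,0]]'

```text
time: 32.0
tool_pos: [523.1, 125.5, 57.6]
tcp_rot: [-3.14, -0.007, 3.038]
contact_force: [0.6, -0.2, 0.3]
grip_width: 29.8
finger_force: 29.8
```

Emit:
send_rows --offset '[[0,0,0],[0,0,0],[0,0,0],[0,0,-0.4],[0,0,-0.75],[0,0,-0.75]]' --delta_rot '[[0,0,0],[0,0,0],[0,0,0],[0,0,0],[0,0,0],[0,0,0]]' --grip 0.5

```text
time: 32.75
tool_pos: [527.7, 127.7, 154.2]
tcp_rot: [3.14, 0.008, 3.042]
contact_force: [-0.5, 0.9, -0.9]
grip_width: 45.8
finger_force: 0.0
```

```bash
python3 - <<'E'
from sh import *
sherds('top'); print('side'); sherds('side')
E
```

```text
[439.2 -73.6] long axis deg 154.0 w 29.9 L 40.0 0.69
[514.1  62.6] long axis deg 90.0 w 27.2 L 29.6 0.53
side
[440.  -73.4] long axis deg 144.0 w 38.4 L 43.1 0.73
[607.1 127. ] long axis deg 70.0 w 34.3 L 38.5 0.64
[ 588.8 -294.8] long axis deg 62.0 w 75.3 L 80.1 0.64
[528.9 131.2] long axis deg 40.0 w 43.6 L 50.6 0.63
[589.9  57.6] long axis deg 70.0 w 37.3 L 42.0 0.56
[523.9  66.6] long axis deg 72.0 w 39.4 L 44.7 0.5
[596.8  94.1] long axis deg 178.0 w 37.5 L 46.9 0.49
```

Five are in the basket. The last one is at (438.5,-73).

Emit:
send_rows --offset '[[0.123,-0.91,0],[0.123,-0.91,0],[0.123,-0.91,0]]' --delta_rot '[[0,0,0],[0,0,0],[0,0,0]]' --grip 0.65

```text
time: 33.33
tool_pos: [498.7, 17.7, 148.9]
tcp_rot: [-3.141, -0.003, 3.038]
contact_force: [0.6, 0.1, -0.0]
grip_width: 59.7
finger_force: 0.0
```

Emit:
send_rows --offset '[[0.433,-0.822,0.5],[0.433,-0.822,0.5],[0.433,-0.822,0.5],[0.433,-0.822,0.5],[0.433,-0.822,0.5]]' --delta_rot '[[0,0,0.0619],[0,0,0.0619],[0,0,0.0619],[0,0,0.0619],[0,0,0.0619]]'

```text
time: 33.95
tool_pos: [439.7, -71.9, 90.5]
tcp_rot: [3.141, 0.001, 2.656]
contact_force: [-0.4, -0.1, -1.8]
grip_width: 59.2
finger_force: 0.0
```

Emit:
send_rows --offset '[[0,0,0.4],[0,0,0.65],[0,0,0.721],[0,0,0.721]]' --delta_rot '[[0,0,0],[0,0,0],[0,0,0],[0,0,0]]'

```text
time: 34.45
tool_pos: [439.1, -72.4, 3.8]
tcp_rot: [3.141, 0.0, 2.655]
contact_force: [0.5, 0.2, 0.3]
grip_width: 59.8
finger_force: 0.0
```

Emit:
send_rows --offset '[[0,0,0],[0,0,0],[0,0,0],[0,0,0],[0,0,-0.3],[0,0,-0.7],[0,0,-1],[0,0,-1]]' --delta_rot '[[0,0,0],[0,0,0],[0,0,0],[0,0,0],[0,0,0],[0,0,0],[0,0,0],[0,0,0]]' --grip 0

```text
time: 35.45
tool_pos: [440.0, -73.4, 125.9]
tcp_rot: [3.141, 0.006, 2.653]
contact_force: [0.4, 0.1, -0.1]
grip_width: 29.6
finger_force: 30.0
```

Emit:
send_rows --offset '[[-0.089,0.925,-0.221],[-0.089,0.925,-0.221],[-0.089,0.925,-0.221],[-0.089,0.925,-0.221]]' --delta_rot '[[0,0,-0.0619],[0,0,-0.0619],[0,0,-0.0619],[0,0,-0.0619]]'

```text
time: 35.95
tool_pos: [498.9, 20.2, 148.6]
tcp_rot: [-3.141, -0.003, 3.042]
contact_force: [0.1, -0.5, -0.8]
grip_width: 29.3
finger_force: 30.0
```

Emit:
send_rows --offset '[[-0.123,0.635,0.083],[-0.123,0.635,0.083],[-0.123,0.635,0.083],[-0.123,0.635,0.4],[-0.123,0.635,0.75],[-0.123,0.635,0.75]]' --delta_rot '[[0,0,0],[0,0,0],[0,0,0],[0,0,0],[0,0,0],[0,0,0]]'

```text
time: 36.7
tool_pos: [519.6, 92.8, 57.7]
tcp_rot: [-3.14, -0.007, 3.04]
contact_force: [-0.2, 0.3, 0.3]
grip_width: 29.6
finger_force: 30.0
```

Emit:
send_rows --offset '[[0,0,0],[0,0,0],[0,0,0],[0,0,-0.4],[0,0,-0.75],[0,0,-0.75]]' --delta_rot '[[0,0,0],[0,0,0],[0,0,0],[0,0,0],[0,0,0],[0,0,0]]' --grip 0.5

```text
time: 37.45
tool_pos: [524.4, 94.7, 154.1]
tcp_rot: [3.14, 0.008, 3.042]
contact_force: [0.5, -0.1, 0.5]
grip_width: 45.9
finger_force: 0.0
```

```bash
python3 - <<'E'
from plan import *
# look at basket from (550,10,270) yaw 90, then go look at stand
plan([(522.2,94.4,150,174.3),(535,50,210,130),(550,10,270,90),(470,80,330,90),(470,150,330,90),(520,230,330,90)])
E
```

```text
-> (535, 50, 210, 130) [-0.143, -0.358, -0.5] rz 0.1231 rows 5 
-> (550, 10, 270, 90) [-0.336, -0.119, -0.5] rz 0.1111 rows 4 
-> (470, 80, 330, 90) [0.583, -0.667, -0.5] rz 0.0 rows 2 
-> (470, 150, 330, 90) [0.583, -0.0, 0.0] rz 0.0 rows 2 
-> (520, 230, 330, 90) [0.667, 0.417, 0.0] rz 0.0 rows 2
```

Emit:
send_rows --offset '[[-0.143,-0.358,-0.5],[-0.143,-0.358,-0.5],[-0.143,-0.358,-0.5],[-0.143,-0.358,-0.5],[-0.143,-0.358,-0.5],[-0.143,-0.358,-0.5]]' --delta_rot '[[0,0,0.1231],[0,0,0.1231],[0,0,0.1231],[0,0,0.1231],[0,0,0.1231],[0,0,0.1231]]'

```text
time: 38.2
tool_pos: [534.8, 50.1, 209.7]
tcp_rot: [-3.141, -0.0, 2.272]
contact_force: [0.3, 0.1, -0.0]
grip_width: 46.2
finger_force: 0.0
```

Emit:
send_rows --offset '[[-0.336,-0.119,-0.5],[-0.336,-0.119,-0.5],[-0.336,-0.119,-0.5],[-0.336,-0.119,-0.5],[-0.336,-0.119,-0.5],[-0.336,-0.119,-0.5]]' --delta_rot '[[0,0,0.1111],[0,0,0.1111],[0,0,0.1111],[0,0,0.1111],[0,0,0.1111],[0,0,0.1111]]'

```text
time: 38.95
tool_pos: [550.0, 10.1, 269.9]
tcp_rot: [-3.141, -0.0, 1.574]
contact_force: [0.5, -0.1, -0.3]
grip_width: 46.0
finger_force: 0.0
```

```bash
cat > grip.py <<'E'
from h import *
def woodgrip(fn,z=113):
    c=optics.get_calibration('wrist'); im=save('wrist',fn)
    hsv=cv2.cvtColor(im,cv2.COLOR_RGB2HSV); m=((hsv[:,:,0]<16)&(hsv[:,:,1]>130)).astype(np.uint8)
    u,v=proj([556,91,z],c); print('expect',u,v); w=np.zeros_like(m); w[int(v)-35:int(v)+35,int(u)-20:int(u)+20]=1
    n,l,st,_=cv2.connectedComponentsWithStats(m*w); print(st[1:].tolist())
    i=1+np.argmax(st[1:,4]); p=np.array([atz((a,b),c,z)[:2] for b,a in np.argwhere(l==i)],np.float32); r=cv2.minAreaRect(p); print(r)
E
python3 - <<'E'
from grip import *
woodgrip('w3.png')
E
```

```text
expect 287.440938281517 110.0645237507137
[[267, 75, 12, 22, 200], [301, 79, 6, 22, 100], [280, 90, 15, 40, 435], [267, 101, 9, 22, 176], [298, 106, 9, 22, 146], [267, 127, 8, 18, 82], [296, 131, 11, 14, 125]]
((555.4588623046875, 91.05480194091797), (37.58004379272461, 11.175664901733398), 84.17208099365234)
```

Emit:
send_rows --offset '[[0.583,-0.667,-0.5],[0.583,-0.667,-0.5],[0.583,-0.667,-0.5]]' --delta_rot '[[0,0,0],[0,0,0],[0,0,0]]'

```text
time: 39.38
tool_pos: [468.9, 81.9, 333.0]
tcp_rot: [3.136, -0.001, 1.576]
contact_force: [-0.1, -0.1, 0.2]
grip_width: 45.8
finger_force: 0.0
```

Emit:
send_rows --offset '[[0.583,0,0],[0.583,0,0],[0.583,0,0]]' --delta_rot '[[0,0,0],[0,0,0],[0,0,0]]'

```text
time: 39.75
tool_pos: [470.2, 149.8, 329.3]
tcp_rot: [-3.141, 0.001, 1.573]
contact_force: [-0.0, -0.2, 0.1]
grip_width: 46.1
finger_force: 0.0
```

Emit:
send_rows --offset '[[0.667,0.417,0],[0.667,0.417,0],[0.667,0.417,0],[0.667,0.417,0],[0.667,0.417,0]]' --delta_rot '[[0,0,0],[0,0,0],[0,0,0],[0,0,0],[0,0,0]]'

```text
time: 40.38
tool_pos: [519.9, 228.6, 330.3]
tcp_rot: [3.141, 0.0, 1.569]
contact_force: [0.8, -0.2, 0.1]
grip_width: 46.1
finger_force: 0.0
```

```bash
python3 - <<'E'
from h import *
s=get_obs(); print(s['time'],s['tool_pos'],s['tcp_rot'])
c=optics.get_calibration('wrist'); np.save('c4.npy',c,allow_pickle=True); im=save('wrist','w4.png')
for n,z in [('stand',0),('hook_mid',175)]:
    for d in finder.pinpoint(n,'wrist'): print(n,round(d['confidence'],2),d['uv'],np.round(atz(d['uv'],c,z),1))
a=cv2.imread('pics/w3.png'); b=cv2.imread('pics/w4.png')
cv2.imwrite('pics/w34.png',np.vstack([cv2.resize(a[20:190,180:400],(528,408)),b[0:190]])[:600]) 
b=cv2.resize(b[0:220,200:480],(784,616))[:600]; cv2.imwrite('pics/w4z.png',b)
E
```

```text
40.375 [519.94999651 228.5748756  330.34163569] [3.14135923e+00 2.21483065e-04 1.56918419e+00]
stand 0.7 [318.5, 112.5] [578.5 312.2   0. ]
stand 0.32 [281.3, 263.2] [520.8  58.   -0. ]
hook_mid 0.75 [336.6, 99.0] [574.8 320.1 175. ]Traceback (most recent call last):
  File "<stdin>", line 7, in <module>
    return _nx.concatenate(arrs, 0, dtype=dtype, casting=casting)
           ~~~~~~~~~~~~~~~^^^^^^^^^^^^^^^^^^^^^^^^^^^^^^^^^^^^^^^
ValueError: all the input array dimensions except for the concatenation axis must match exactly, but along dimension 1, the array at index 0 has size 528 and the array at index 1 has size 560
```

View pics/w4.png

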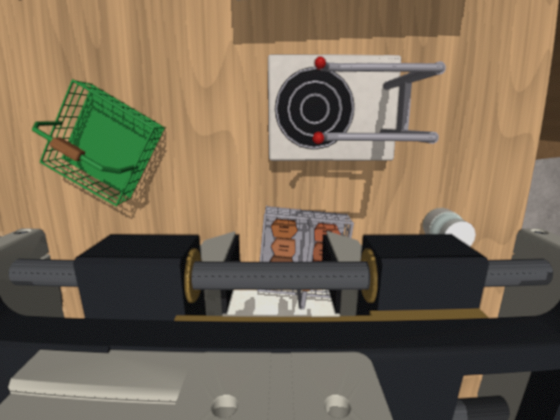

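View pics/w3.png

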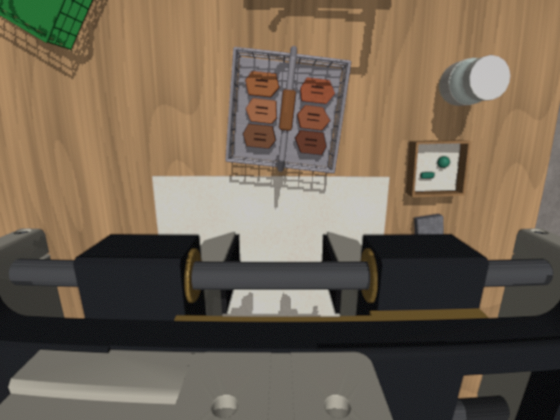

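The w3 picture shows all six sherds in the basket, with the wooden grip at (287,110). In w4 the stand's red tips are at (320,63) and (318,138), and the housing-top corners are about (269,57), (400,56), (393,159) and (271,160).

```bash
python3 - <<'E'
from h import *
from scipy.optimize import least_squares
c=np.load('c4.npy',allow_pickle=True).item(); im=cv2.imread('pics/w4.png'); hsv=cv2.cvtColor(im,cv2.COLOR_BGR2HSV)
m=(((hsv[:,:,0]<6)|(hsv[:,:,0]>174))&(hsv[:,:,1]>180)&(hsv[:,:,2]>90)).astype(np.uint8); m[200:]=0
n,l,st,ce=cv2.connectedComponentsWithStats(m); ce=[ce[i] for i in range(1,n) if st[i,4]>25]; print(np.round(ce,1))
t=[atz(u,c,197) for u in sorted(ce,key=lambda q:q[1])]; print('tips',np.round(t,1)); d=t[0]-t[1]; print(np.hypot(*d[:2]),'yaw',np.degrees(np.arctan2(d[1],d[0]))-90)
# housing top: white mask
w=((hsv[:,:,1]<45)&(hsv[:,:,2]>150)).astype(np.uint8); w[:40]=0;w[175:]=0;w[:,:255]=0;w[:,410:]=0
p=np.array([atz((u,v),c,30)[:2] for v,u in np.argwhere(w)],np.float32); print('white',cv2.minAreaRect(p))
k=np.array([atz(u,c,30)[:2] for u in((269,57),(400,56),(393,159),(271,160))]); print(np.round(k,1))
# prong lines: tip, far end (443,68),(435,137) at z~183+
print('far',[np.round(atz(u,c,185),1) for u in((441,68.5),(434,137))])
E
```

```text
[[319.8  62.4]
 [317.8 137.1]]
tips [[554.7 349.9 197. ]
 [554.5 284.2 197. ]]
65.75476183506764 yaw -0.15436046250853508
white ((606.7457885742188, 317.1985168457031), (208.91635131835938, 146.8185272216797), 0.2603563666343689)
[[503.7 386.7]
 [688.4 389.9]
 [689.9 244.2]
 [505.4 242.3]]
far [array([671.7, 348.7, 185. ]), array([671.8, 284.5, 185. ])]
```

```bash
python3 - <<'E'
from plan import *
plan([(520,230,330,90),(535,150,240,90),(555.5,91,160,84.3),(555.5,91,91,84.3),(555.5,91,198,84.3),(520,170,198,90),(480,250,198,90),(480,317,198,90),(577,317,198,90),(577,317,165,90)])
E
```

```text
-> (535, 150, 240, 90) [-0.667, 0.125, 0.75] rz 0.0 rows 2 
-> (555.5, 91, 160, 84.3) [-0.492, 0.171, 0.667] rz 0.0158 rows 2 
-> (555.5, 91, 91, 84.3) [0.0, 0.0, 0.575] rz -0.0 rows 2 
-> (555.5, 91, 198, 84.3) [0.0, 0.0, -0.892] rz -0.0 rows 2 
-> (520, 170, 198, 90) [0.626, -0.36, -0.0] rz -0.0158 rows 2 
-> (480, 250, 198, 90) [0.667, -0.333, 0.0] rz 0.0 rows 2 
-> (480, 317, 198, 90) [0.558, -0.0, 0.0] rz 0.0 rows 2 
-> (577, 317, 198, 90) [0.0, 0.808, 0.0] rz 0.0 rows 2 
-> (577, 317, 165, 90) [0.0, 0.0, 0.275] rz 0.0 rows 1
```

Emit:
send_rows --offset '[[-0.667,0.125,0.75],[-0.667,0.125,0.75],[-0.667,0.125,0.75],[-0.667,0.125,0.75]]' --delta_rot '[[0,0,0],[0,0,0],[0,0,0],[0,0,0]]' --grip 0.7

```text
time: 41.02
tool_pos: [535.5, 150.1, 241.1]
tcp_rot: [3.14, -0.001, 1.57]
contact_force: [1.3, 1.0, 0.8]
grip_width: 64.2
finger_force: 0.0
```

Emit:
send_rows --offset '[[-0.492,0.171,0.667],[-0.492,0.171,0.667],[-0.492,0.171,0.667],[-0.492,0.171,0.667],[-0.492,0.171,0.667]]' --delta_rot '[[0,0,0.0158],[0,0,0.0158],[0,0,0.0158],[0,0,0.0158],[0,0,0.0158]]'

```text
time: 41.65
tool_pos: [556.4, 92.1, 162.0]
tcp_rot: [3.138, -0.001, 1.473]
contact_force: [-0.7, -0.6, 0.2]
grip_width: 63.8
finger_force: 0.0
```

Emit:
send_rows --offset '[[0,0,0.2],[0,0,0.4],[0,0,0.575],[0,0,0.575],[0,0,0.575]]' --delta_rot '[[0,0,0],[0,0,0],[0,0,0],[0,0,0],[0,0,0]]'

```text
time: 42.28
tool_pos: [556.4, 91.4, 92.5]
tcp_rot: [3.139, -0.0, 1.472]
contact_force: [-0.4, 0.8, 0.4]
grip_width: 64.7
finger_force: 0.0
```

Emit:
send_rows --offset '[[0,0,0],[0,0,0],[0,0,0],[0,0,0],[0,0,0],[0,0,0],[0,0,-0.04],[0,0,-0.08]]' --delta_rot '[[0,0,0],[0,0,0],[0,0,0],[0,0,0],[0,0,0],[0,0,0],[0,0,0],[0,0,0]]' --grip 0

```text
time: 43.28
tool_pos: [555.0, 90.9, 100.2]
tcp_rot: [-3.14, 0.0, 1.471]
contact_force: [1.2, -0.4, -4.8]
grip_width: 13.7
finger_force: 30.0
```

Emit:
send_rows --offset '[[0,0,-0.08],[0,0,-0.2],[0,0,-0.35],[0,0,-0.5],[0,0,-0.65],[0,0,-0.75],[0,0,-0.812],[0,0,-0.812]]' --delta_rot '[[0,0,0],[0,0,0],[0,0,0],[0,0,0],[0,0,0],[0,0,0],[0,0,0],[0,0,0]]'

```text
time: 44.28
tool_pos: [555.7, 90.9, 198.4]
tcp_rot: [3.141, -0.0, 1.471]
contact_force: [-0.4, 0.4, -6.4]
grip_width: 13.9
finger_force: 30.0
```

Emit:
send_rows --offset '[[0.04,-0.023,0],[0.13,-0.075,0],[0.25,-0.144,0],[0.37,-0.213,0],[0.48,-0.276,0],[0.57,-0.328,0],[0.626,-0.36,0],[0.626,-0.36,0]]' --delta_rot '[[0,0,-0.001],[0,0,-0.004],[0,0,-0.007],[0,0,-0.01],[0,0,-0.013],[0,0,-0.0158],[0,0,-0.0158],[0,0,-0.0158]]'

```text
time: 45.28
tool_pos: [519.9, 170.3, 198.1]
tcp_rot: [3.141, 0.0, 1.571]
contact_force: [0.1, -0.1, -6.1]
grip_width: 13.6
finger_force: 30.0
```

Emit:
send_rows --offset '[[0.04,-0.02,0],[0.14,-0.07,0],[0.26,-0.13,0],[0.38,-0.19,0],[0.5,-0.25,0],[0.6,-0.3,0],[0.667,-0.333,0],[0.667,-0.333,0]]' --delta_rot '[[0,0,0],[0,0,0],[0,0,0],[0,0,0],[0,0,0],[0,0,0],[0,0,0],[0,0,0]]'

```text
time: 46.28
tool_pos: [479.8, 250.5, 198.0]
tcp_rot: [3.142, 0.0, 1.572]
contact_force: [0.3, 0.1, -5.9]
grip_width: 13.8
finger_force: 30.0
```

Emit:
send_rows --offset '[[0.04,0,0],[0.12,0,0],[0.22,0,0],[0.32,0,0],[0.42,0,0],[0.5,0,0],[0.558,0,0],[0.558,0,0]]' --delta_rot '[[0,0,0],[0,0,0],[0,0,0],[0,0,0],[0,0,0],[0,0,0],[0,0,0],[0,0,0]]'

```text
time: 47.28
tool_pos: [480.0, 317.3, 197.9]
tcp_rot: [-3.142, 0.0, 1.571]
contact_force: [0.2, -0.2, -6.2]
grip_width: 13.5
finger_force: 30.0
```

```bash
python3 - <<'E'
from h import *
s=get_obs(); print(s['time'],s['tool_pos'],s['tcp_rot'],s['contact_force'])
c=optics.get_calibration('wrist'); a=save('wrist','w5.png'); b=optics.capture('side')
v=np.vstack([cv2.resize(a[90:300,130:470],(600,370)),cv2.resize(b[60:230,180:460],(600,364))[:230]])
cv2.imwrite('pics/w5z.png',v[:,:,::-1])
E
```

```text
47.275 [480.02254174 317.33316975 197.9338607 ] [-3.14154557e+00  8.83725533e-05  1.57122157e+00] [ 0.24196807 -0.1777804  -6.19807904]
```

View pics/w5z.png

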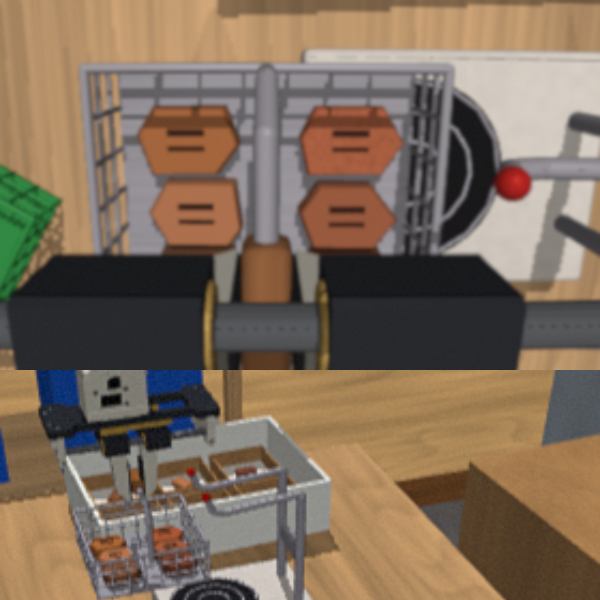

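The basket hangs level and centred in the grip, with the bar vertical in the crop at column 268. The near red tip shows at crop (513,183), and the prongs are at the expected height. Sliding in now.

```bash
python3 - <<'E'
from h import *
c=optics.get_calibration('wrist'); print(atz((130+513*340/600,90+183*210/370),c,197), atz((130+266*340/600,90+100*210/370),c,215))
E
```

```text
[555.39403925 348.91966809 197.        ] [479.58928337 375.13115805 215.        ]
```

Emit:
send_rows --offset '[[0,0.04,0],[0,0.12,0],[0,0.22,0],[0,0.32,0],[0,0.42,0],[0,0.42,0]]' --delta_rot '[[0,0,0],[0,0,0],[0,0,0],[0,0,0],[0,0,0],[0,0,0]]'

```text
time: 48.12
tool_pos: [531.5, 316.7, 197.7]
tcp_rot: [3.142, -0.0, 1.57]
contact_force: [0.6, 0.2, -5.5]
grip_width: 13.8
finger_force: 30.0
```

```bash
python3 - <<'E'
from h import *
s=get_obs(); print(s['tool_pos'],s['contact_force'],s['moment'])
b=optics.capture('side'); cv2.imwrite('pics/s6.png',cv2.resize(b[60:230,180:460],(784,476),interpolation=cv2.INTER_CUBIC)[:,:,::-1])
E
```

```text
[531.49171269 316.70128154 197.6892319 ] [ 0.59954945  0.23999859 -5.48024175] [-0.08621448 -0.0320296  -0.03613823]
```

View pics/s6.png

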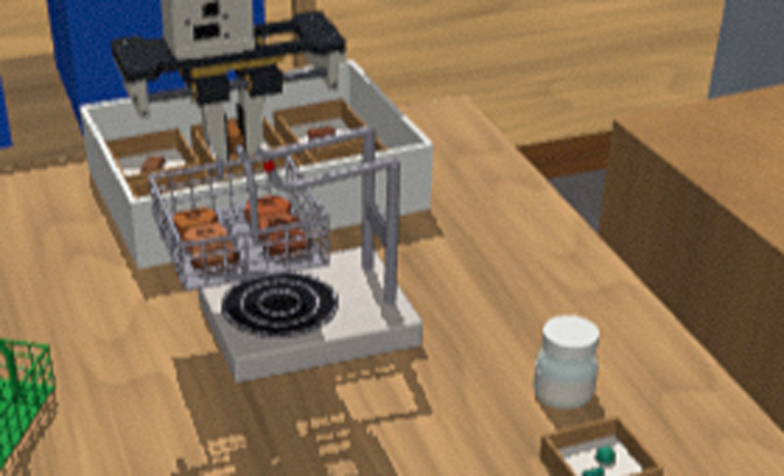

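The near tip at (269,166) lies just past the bar and the basket sits below the prongs. Continuing in and down.

Emit:
send_rows --offset '[[0,0.04,0],[0,0.12,0],[0,0.21,0],[0,0.3,0],[0,0.36,0],[0,0.397,0],[0,0.397,0]]' --delta_rot '[[0,0,0],[0,0,0],[0,0,0],[0,0,0],[0,0,0],[0,0,0],[0,0,0]]'

```text
time: 49.05
tool_pos: [578.3, 316.9, 197.9]
tcp_rot: [-3.141, -0.0, 1.57]
contact_force: [-0.4, -0.7, -5.3]
grip_width: 13.7
finger_force: 30.0
```

Emit:
send_rows --offset '[[0,0,0.05],[0,0,0.11],[0,0,0.16],[0,0,0.2],[0,0,0.23],[0,0,0.25],[0,0,0.25]]' --delta_rot '[[0,0,0],[0,0,0],[0,0,0],[0,0,0],[0,0,0],[0,0,0],[0,0,0]]'

```text
time: 49.92
tool_pos: [578.1, 316.9, 167.9]
tcp_rot: [-3.141, 0.0, 1.571]
contact_force: [-0.8, -0.1, -5.9]
grip_width: 13.8
finger_force: 30.0
```

Emit:
send_rows --offset '[[0,0,0.01],[0,0,0.02],[0,0,0.03],[0,0,0.03]]' --delta_rot '[[0,0,0],[0,0,0],[0,0,0],[0,0,0]]'

```text
time: 50.42
tool_pos: [578.3, 316.9, 165.2]
tcp_rot: [3.141, -0.0, 1.571]
contact_force: [-0.6, -0.6, 0.0]
grip_width: 13.7
finger_force: 30.0
```

The load has moved onto the prongs (wrist force 0 N), so I'll release and rise.

Emit:
send_rows --offset '[[0,0,0],[0,0,0],[0,0,0],[0,0,0]]' --delta_rot '[[0,0,0],[0,0,0],[0,0,0],[0,0,0]]' --grip 0.4

```text
time: 50.92
tool_pos: [578.2, 316.9, 164.5]
tcp_rot: [3.141, -0.0, 1.571]
contact_force: [-0.2, -0.1, 0.2]
grip_width: 36.5
finger_force: 0.0
```

Emit:
send_rows --offset '[[0,0,-0.1],[0,0,-0.25],[0,0,-0.5],[0,0,-0.8],[0,0,-1],[0,0,-1]]' --delta_rot '[[0,0,0],[0,0,0],[0,0,0],[0,0,0],[0,0,0],[0,0,0]]'

```text
time: 51.68
tool_pos: [579.0, 317.3, 287.5]
tcp_rot: [3.136, -0.002, 1.571]
contact_force: [0.8, 0.2, -0.3]
grip_width: 36.5
finger_force: 0.0
```

Emit:
send_rows --offset '[[-0.9,-0.4,-0.5],[-0.9,-0.4,-0.5],[-0.9,-0.4,-0.5],[-0.9,-0.4,-0.5]]' --delta_rot '[[0,0,0],[0,0,0],[0,0,0],[0,0,0]]'

```text
time: 52.18
tool_pos: [530.0, 208.8, 343.8]
tcp_rot: [-3.141, -0.0, 1.57]
contact_force: [0.4, 0.4, -0.8]
grip_width: 37.0
finger_force: 0.0
```

```bash
python3 - <<'E'
from h import *
s=get_obs(); print(s['tool_pos'])
c=optics.get_calibration('wrist');a=save('wrist','w7.png'); b=optics.capture('side')
cv2.imwrite('pics/w7z.png',np.vstack([a[:240],cv2.resize(b[60:230,180:460],(560,340))])[:,:,::-1])
for d in finder.pinpoint('basket_handle','wrist'): print(d['uv'],atz(d['uv'],c,183))
E
```

```text
[529.99390708 208.79375796 343.84339923]
[64.6, 133.3] [301.21478011 269.56708211 183.        ]
[329.5, 81.7] [577.92025382 317.18165467 183.        ]
```

View pics/w7z.png

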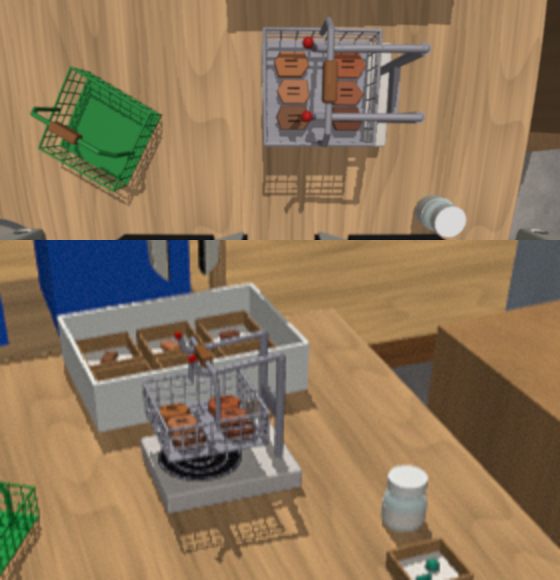

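The basket hangs with its bar across both prongs and the grip between them at (330,81), about (578,317) in world coordinates, and all six sherds are inside. On to the timer.

Emit:
send_rows --offset '[[-1,-0.1,0],[-1,-0.1,0],[-1,-0.1,0]]' --delta_rot '[[0,0,0],[0,0,0],[0,0,0]]'

```text
time: 52.7
tool_pos: [518.2, 86.5, 343.4]
tcp_rot: [-3.14, 0.001, 1.567]
contact_force: [-0.1, 0.3, 0.6]
grip_width: 36.5
finger_force: 0.0
```

Emit:
send_rows --offset '[[-1,-0.1,0],[-1,-0.1,0],[-1,-0.1,0]]' --delta_rot '[[0,0,0],[0,0,0],[0,0,0]]'

```text
time: 53.08
tool_pos: [506.4, -33.0, 343.4]
tcp_rot: [-3.14, -0.0, 1.567]
contact_force: [1.1, 0.5, -0.1]
grip_width: 36.6
finger_force: 0.0
```

Emit:
send_rows --offset '[[-1,0,0],[-1,0,0],[-1,0,0]]' --delta_rot '[[0,0,0],[0,0,0],[0,0,0]]'

```text
time: 53.45
tool_pos: [506.8, -152.5, 343.0]
tcp_rot: [-3.14, -0.001, 1.568]
contact_force: [-0.1, 0.6, -0.5]
grip_width: 36.9
finger_force: 0.0
```

Emit:
send_rows --offset '[[-1,0.2,0.3],[-1,0.2,0.3],[-1,0.2,0.3]]' --delta_rot '[[0,0,0],[0,0,0],[0,0,0]]'

```text
time: 53.82
tool_pos: [530.9, -271.6, 304.8]
tcp_rot: [-3.138, -0.003, 1.569]
contact_force: [-0.7, 0.8, 0.6]
grip_width: 37.0
finger_force: 0.0
```

Emit:
send_rows --offset '[[-0.95,0.2,0.4],[-0.95,0.2,0.4],[-0.95,0.2,0.4],[-0.95,0.2,0.4],[-0.95,0.2,0.4]]' --delta_rot '[[0,0,0],[0,0,0],[0,0,0],[0,0,0],[0,0,0]]'

```text
time: 54.45
tool_pos: [555.2, -382.8, 262.3]
tcp_rot: [3.139, 0.001, 1.573]
contact_force: [0.5, -0.0, 0.5]
grip_width: 37.1
finger_force: 0.0
```

```bash
cat > knob.py <<'E'
from h import *
def look(fn):
    s=get_obs(); print(s['time'],np.round(s['tool_pos'],1))
    c=optics.get_calibration('wrist'); a=save('wrist',fn); np.save('ck.npy',c,allow_pickle=True)
    for n,z in [('timer_grip',79),('timer_pointer',53),('red_mark',46)]:
        for d in finder.pinpoint(n,'wrist')[:2]: print(n,round(d['confidence'],2),np.round(d['uv'],1),np.round(atz(d['uv'],c,z),1))
    u,v=[int(q) for q in proj([572,-328,60],c)]; t=max(v-75,0);l=max(u-100,0)
    print('crop origin',l,t,'x4'); cv2.imwrite('pics/z'+fn,cv2.resize(a[t:t+150,l:l+200],None,fx=4,fy=4,interpolation=cv2.INTER_CUBIC)[:,:,::-1])
E
python3 -c "
from knob import *
look('w8.png')"
```

```text
54.45 [ 555.2 -382.8  262.3]
timer_grip 0.63 [295.9 129.6] [ 571.7 -321.7   79. ]
timer_pointer 0.88 [264.3 112.4] [ 536.2 -302.9   53. ]
red_mark 0.96 [320.  136.9] [ 602.7 -331.    46. ]
crop origin 195 59 x4
```

View pics/zw8.png

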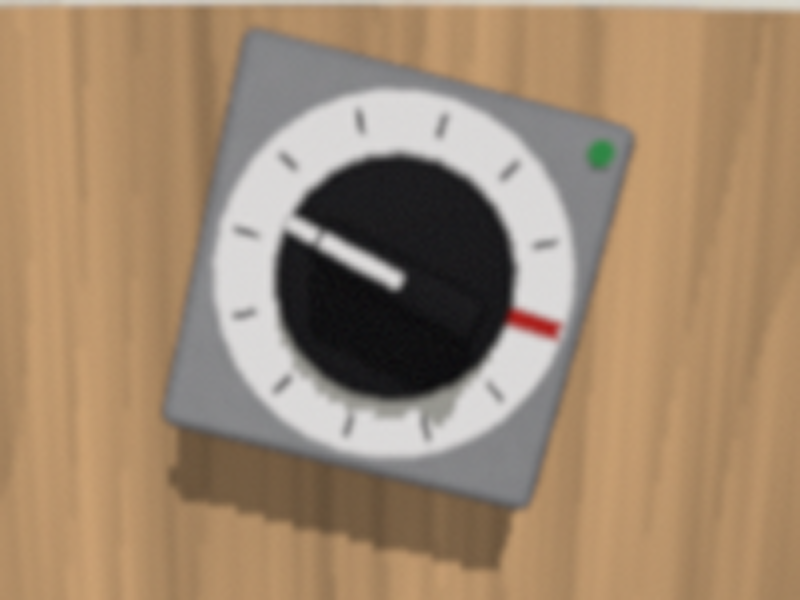

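The pointer's outer end is at crop (288,222) and the red mark's inner end is at (508,317). The dial plate is centred near (394,273).

```bash
cat >> knob.py <<'E'
def fit(fn,ptr,red):
    c=np.load('ck.npy',allow_pickle=True).item(); im=cv2.imread('pics/'+fn); 
    g=im.min(2); m=(g>165).astype(np.uint8); n,l,st,ce=cv2.connectedComponentsWithStats(m)
    u,v=proj([572,-328,46],c); i=min([i for i in range(1,n) if st[i,4]>800],key=lambda i:np.hypot(ce[i][0]-u,ce[i][1]-v))
    k=max(cv2.findContours((l==i).astype(np.uint8),0,1)[0],key=len)[:,0]
    hull=cv2.convexHull(k)[:,0]; p=np.array([atz(q,c,46)[:2] for q in hull],np.float32); (o,r)=cv2.minEnclosingCircle(p); e=cv2.fitEllipse(p); print('dial',o,r,e)
    o=np.array(e[0]); P=atz(ptr,c,53)[:2]; Q=atz(red,c,47)[:2]
    for n,w in(('ptr',P),('red',Q)): print(n,w,'r',np.hypot(*(w-o)),'ang',np.degrees(np.arctan2(*(w-o)[::-1])))
E
python3 -c "
from knob import *
fit('w8.png',(195+288/4,59+222/4),(195+508/4,59+317/4))"
```

```text
dial (570.0071411132812, -321.098876953125) 54.43305206298828 ((570.0155639648438, -321.1205749511719), (108.39875793457031, 108.5060806274414), 145.20240783691406)
ptr [ 539.27598993 -305.27972788] r 34.581119814207156 ang 152.73685209963958
red [ 604.99608923 -332.55161294] r 36.80089370218467 ang -18.09650744411503
```

Emit:
send_rows --offset '[[0.533,0.133,0.837],[0.533,0.133,0.837],[0.533,0.133,0.837],[0.533,0.133,0.837],[0.533,0.133,0.837],[0.533,0.133,0.837],[0.533,0.133,0.837],[0.533,0.133,0.837]]' --delta_rot '[[0,0,-0.1742],[0,0,-0.1742],[0,0,-0.1742],[0,0,-0.1742],[0,0,-0.1742],[0,0,-0.1742],[0,0,-0.1742],[0,0,-0.1742]]' --grip 0.5

```text
time: 55.65
tool_pos: [570.0, -321.0, 160.3]
tcp_rot: [3.142, 0.0, 2.662]
contact_force: [-0.4, 0.1, 0.4]
grip_width: 46.1
finger_force: 0.0
```

Emit:
send_rows --offset '[[0,0,0.35],[0,0,0.65],[0,0,0.82],[0,0,0.82],[0,0,0.82]]' --delta_rot '[[0,0,0],[0,0,0],[0,0,0],[0,0,0],[0,0,0]]'

```text
time: 56.28
tool_pos: [570.6, -321.5, 62.8]
tcp_rot: [-3.141, 0.002, 2.664]
contact_force: [0.4, -1.1, 0.4]
grip_width: 45.9
finger_force: 0.0
```

Emit:
send_rows --offset '[[0,0,0],[0,0,0],[0,0,0],[0,0,0],[0,0,0]]' --delta_rot '[[0,0,0],[0,0,0],[0,0,0],[0,0,0],[0,0,0]]' --grip 0

```text
time: 56.9
tool_pos: [570.2, -320.9, 61.8]
tcp_rot: [3.141, 0.0, 2.665]
contact_force: [0.7, 2.6, 2.6]
grip_width: 13.8
finger_force: 30.0
```

Emit:
send_rows --offset '[[0,0,0],[0,0,0],[0,0,0],[0,0,0],[0,0,0],[0,0,0],[0,0,0],[0,0,0]]' --delta_rot '[[0,0,0.02],[0,0,0.04],[0,0,0.062],[0,0,0.085],[0,0,0.11],[0,0,0.135],[0,0,0.158],[0,0,0.158]]'

```text
time: 57.9
tool_pos: [570.4, -320.8, 61.8]
tcp_rot: [3.141, -0.0, 1.674]
contact_force: [1.6, 2.2, 1.5]
grip_width: 13.9
finger_force: 30.0
```

Emit:
send_rows --offset '[[0,0,0],[0,0,0],[0,0,0],[0,0,0],[0,0,0],[0,0,0],[0,0,0],[0,0,0]]' --delta_rot '[[0,0,0.02],[0,0,0.04],[0,0,0.062],[0,0,0.085],[0,0,0.11],[0,0,0.135],[0,0,0.158],[0,0,0.158]]'

```text
time: 58.9
tool_pos: [570.6, -320.9, 61.8]
tcp_rot: [3.141, -0.001, 0.684]
contact_force: [4.1, 2.8, 3.6]
grip_width: 14.2
finger_force: 30.0
```

Emit:
send_rows --offset '[[0,0,0],[0,0,0],[0,0,0],[0,0,0],[0,0,0],[0,0,0],[0,0,0],[0,0,0]]' --delta_rot '[[0,0,0.02],[0,0,0.04],[0,0,0.062],[0,0,0.085],[0,0,0.11],[0,0,0.135],[0,0,0.1585],[0,0,0.1585]]'

```text
time: 59.9
tool_pos: [570.6, -321.1, 61.8]
tcp_rot: [-3.141, -0.001, -0.311]
contact_force: [5.1, 2.0, 2.6]
grip_width: 13.8
finger_force: 30.0
```

Emit:
send_rows --offset '[[0,0,0],[0,0,0],[0,0,0],[0,0,0],[0,0,-0.3],[0,0,-0.8],[0,0,-0.8]]' --delta_rot '[[0,0,0],[0,0,0],[0,0,0],[0,0,0],[0,0,0],[0,0,0],[0,0,0]]' --grip 0.5

```text
time: 60.78
tool_pos: [572.4, -322.9, 163.5]
tcp_rot: [3.138, -0.011, -0.316]
contact_force: [0.1, 0.1, -0.2]
grip_width: 46.1
finger_force: 0.0
```

```bash
python3 - <<'E'
from plan import *
plan([(570,-321.1,158,-18.1),(560,-345,200,40),(554,-385,260.4,90)])
E
```

```text
-> (560, -345, 200, 40) [-0.017, 0.215, -0.35] rz -0.1614 rows 6 
-> (554, -385, 260.4, 90) [-0.253, 0.223, -0.503] rz -0.1389 rows 5
```

Emit:
send_rows --offset '[[-0.017,0.215,-0.35],[-0.017,0.215,-0.35],[-0.017,0.215,-0.35],[-0.017,0.215,-0.35],[-0.017,0.215,-0.35],[-0.017,0.215,-0.35],[-0.017,0.215,-0.35]]' --delta_rot '[[0,0,-0.1614],[0,0,-0.1614],[0,0,-0.1614],[0,0,-0.1614],[0,0,-0.1614],[0,0,-0.1614],[0,0,-0.1614]]'

```text
time: 61.65
tool_pos: [559.7, -344.9, 198.6]
tcp_rot: [-3.14, 0.0, 0.697]
contact_force: [1.5, 0.8, 0.2]
grip_width: 45.8
finger_force: 0.0
```

Emit:
send_rows --offset '[[-0.253,0.223,-0.503],[-0.253,0.223,-0.503],[-0.253,0.223,-0.503],[-0.253,0.223,-0.503],[-0.253,0.223,-0.503],[-0.253,0.223,-0.503],[-0.253,0.223,-0.503]]' --delta_rot '[[0,0,-0.1389],[0,0,-0.1389],[0,0,-0.1389],[0,0,-0.1389],[0,0,-0.1389],[0,0,-0.1389],[0,0,-0.1389]]'

```text
time: 62.52
tool_pos: [553.9, -385.0, 259.6]
tcp_rot: [-3.141, -0.0, 1.567]
contact_force: [-0.0, -0.2, 0.1]
grip_width: 46.3
finger_force: 0.0
```

```bash
python3 -c "
from knob import *
look('w9.png')
b=optics.capture('side'); z=cv2.imread('pics/zw9.png'); cv2.imwrite('pics/zw9b.png',np.hstack([z[60:540,120:680],cv2.resize(b[100:220,230:345],(240,250))[:,:,::-1].repeat(1,0) if 0 else cv2.copyMakeBorder(cv2.resize(b[100:220,230:345],(240,250))[:,:,::-1],0,230,0,0,0)]))"
```

```text
62.525 [ 553.9 -385.   259.6]
timer_grip 0.9 [298.4 125.7] [ 572.9 -319.6   79. ]
timer_pointer 0.59 [324.8 136.3] [ 605.5 -332.    53. ]
red_mark 0.74 [321.5 134.4] [ 602.5 -330.1   46. ]
crop origin 196 58 x4
```

View pics/zw9b.png

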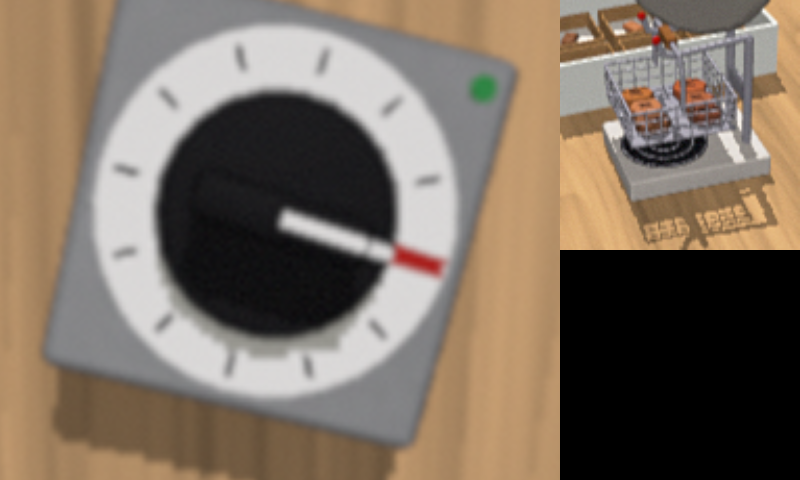

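The pointer end, at (393,255), meets the inner end of the red mark, and the basket still hangs with its sherds. The robot is clear, so I'm handing in.

```bash
python3 -c "
from plant import ticket; print(ticket.close_job())"
```

```text
the job is handed in; nothing more can be done
None
```

I handed the job in with all six sherds in the basket, the basket hung by its bar across both prongs, and the timer pointer at the red mark; the last camera pictures showed all three, but no verdict came back.

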